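# Clip the second draining basket under the first

## Task

On the draining stand a small wire basket of rinsed sample cups already hangs; clip the other snap-hook basket under it: pass its hook through the link below the hanging basket and pull it down until the bar of the link is fully home in the hook and the spring latch has closed behind it. Prove the catch with a steady downward tug of about 12 N for a second, never loading the link with more than 18 N, then let go so that both baskets hang still. Keep the baskets upright and leave the other things on the bench where they are.

Things in the scene. Friction and masses are not known exactly. Their poses are not given: they have to be found in the camera images.
- stand_ring (a point): centre of the lowest bar of the closed ring on the draining stand's arm, 340 mm above the table; the upper basket hangs on it. The stand is fixed; axes: x roughly away from the robot, z up. Steel post (diameter 16, height 403 mm) 75 mm to +x and 100 mm to +y of the ring, arm at 389 mm; grey foot 180 x 185 mm, white drip tray to 24 mm high below the baskets
- upper_center (a point): centre of the upper basket's tray (wire, 72 x 36 x 36 mm in its x, y, z; about 0.3 kg). It hangs free by its closed hook (to 100 mm above this point) on the stand's ring, and swings when pushed. Below it, on an eye bolt, a closed link: its lowest bar is 83 to 95 mm below this point, as the bolt is screwed in more or less far each time (the bolt is stiff and stays so)
- upper_under (a point): the underside of the upper basket's tray on the eye bolt's axis, 18 mm below upper_center, with the upper basket's axes. The link hangs below it in the x-z plane: 5 mm round wire, opening 46 mm high (z) and 22 mm wide (x); bar centre 65 to 77 mm below this point, top wire 51 mm above the bar (centre lines). The lower basket's hook goes through along y, both baskets' axes parallel
- lower_center (a point): centre of the tray of the lower basket, to be hung: stiff wire tray 140 x 36 x 36 mm (x, y, z), about 0.2 kg, on two 8 mm high runners (this point is 26 mm above their undersides). Grip it across its 36 mm width (y) at the flat sheet plates, within 36 mm of either end. Bow and snap hook stand at x = 0 (within 5 mm), to 100 mm above this point. x points roughly away from the robot
- lower_seat (a point): where the link bar's centre lies in the lower basket's hook when fully home, 92.5 mm above lower_center; its axes. Hook: 5 mm wire in the y-z plane; centre line from here in mm (y, z): shank at y -10, z -34 to -5; arch top (0, 5); nose down at y 10 to z -17.5 (lowest point -20). The mouth is below the nose; the nose goes through the link moving to +y
- lower_mouth (a point): point in the mouth of the lower basket's hook, 3 mm to +y and 30.5 mm below lower_seat. With the nose through the link, the centre of the bar should be within 3 mm in y and 8 mm in z of this point, clear of nose and latch; pulling the basket straight down then leads the bar against the latch, past it and home
- latch (a joint): angle of the lower basket's spring latch: 0 shut, 0.4 to 0.7 rad while the bar passes, 0.85 at its stop. Shut, it runs from its pivot (y -10, z -22 mm from lower_seat) slantwise up to the inside of the nose (y 6.5, z -14). The bar from below folds it up and inwards (some 3 to 5 N); it is shut again when the bar is some 5 mm from home
- plain_center (a point): centre of a bystander: a wire basket of the same tray, but with a closed round loop on its bow and no snap hook or latch; not to be used. It and the lower basket may each stand in either of two places
- tube_rack: bystander: grey rack 110 x 24 x 60 mm with five capped tubes to 104 mm high, origin at the underside
- reagent: bystander: amber bottle, diameter 60, height 130 mm, origin at the underside
- specimen_pot: bystander: clear pot with yellow lid, diameter 52, height 55 mm, origin at the underside, in front of the robot
- cup_tray: bystander: white open tray 110 x 80 x 30 mm, origin at the underside
- marker: bystander: black marker pen 120 mm long, diameter 14 mm, lying
Not all that is in view belongs to the job. Leave any purple look-alike of the part that bears lower_center alone.

How it is judged:
On the way:
1. with the link's bar home in the lower basket's hook and the latch shut behind it, the lower basket is tugged so that it loads the link with more than 8 N, for 0.4 s (distance between upper_center and lower_seat between 0.08 and 0.098 m and value of joint latch below 0.15 rad and contact force between lower and upper above 8 N), for 0.4 s.
At the end, for the whole second after the job is handed in: The lower basket hangs from the upper one's link: lower_seat 80 to 98 mm from upper_center, latch below 0.15 rad, link loaded with over 0.8 N, lower_center above 50 mm; upper_center within 110 mm of stand_ring; both within 0.2 rad of level and slower than 0.06 m/s (distance between upper_center and lower_seat between 0.08 and 0.098 m and value of joint latch below 0.15 rad and contact force between lower and upper above 0.8 N and height (world z) of lower_center above 0.05 m and distance between upper_center and stand_ring below 0.11 m and angle between each of lower_center, upper_center's own z axis and vertical below 0.2 rad and linear speed of each of lower, upper below 0.06 m/s); the robot touches nothing.
It fails at once if the lower basket loads the upper one with more than 18 N (contact force between lower and upper above 18 N).
It fails at once if a basket is tipped by more than 0.6 rad (angle between any of lower_center, upper_center's own z axis and vertical above 0.6 rad).
It fails at once if a bystander is moved by more than 30 mm (distance of any of plain_center, tube_rack, reagent, specimen_pot, cup_tray, marker from where it was at the start of the episode above 0.03 m).
It also fails if it takes over 64 s, if anything falls off the work surface, if the arm or the gripper's body presses on something with over 40 N, if the wrist force passes 120 N, or if a joint passes its speed limit or range.

## Robot

A 6-joint arm with a two-finger parallel gripper is mounted at the origin on the work surface. World frame = base frame: x ahead of the robot, y to its left, z up, the work surface at z = 0. Lengths are in m, angles in rad, forces in N, time in s.
With the tool pointing down it reaches from about 0.375 to 0.975 m from the base axis. Payload 3.8 kg.
Tool frame: the origin (TCP) lies at the very end of the fingers, on their centre line; the grasp point (between the pads) lies behind it (bot.tcp_to_grasp is the y of the grasp point in the tool frame, in m); y points along the fingers, z is the direction in which the jaws open and shut, and the axes are right-handed (so a half turn about y gives the same grasp; the last joint's range is limited). The gripper opens to 85 mm and grips with 20 to 120 N. Pads are 22 mm wide; open, the fingers measure 114 mm over their backs; the gripper's body (76 mm by 85 mm) begins 54 mm behind the grasp point. The pads swing forward as they close: fully open they stand 13 mm farther back than shut.
Start: joints at [1.244, 0.264, 1.604, -0, 1.274, -0.037], TCP at [0.193, 0.647, 0.231] pointing down, gripper open.
Joint ranges: [-2.63, 2.63], [-0.94, 2.18], [0.31, 2.57], [-1.31, 4.45], [0, 2.66], [-2.55, 2.55]. Speed limits (rad/s): [2.57, 2.57, 3.14, 3.14, 3.14, 3.14].

## Interface

Orientations are given as a rotation vector (axis times angle).
In Python, from workcell import bot, optics, workorder gives the robot as it stands.
- The arm moves only by the shell command python3 -m handwheel 'ROWS' [FORCE]. ROWS is JSON, a list of rows, each a list of 7 numbers: the shift along the tool's x, y, z in m, then the turn, a rotation vector about the tool's x, y, z in rad, then the opening, from 0 (shut) to 1 (fully open). A call has 1 to 8 rows; each row shifts and turns the commanded pose from where the row before left it, along the tool's axes as they then stand; what a row does not reach is not made up. A row lasts 1/8 s, in which the tool goes at most 62.5 mm and 10.7 degrees, less where a joint would pass 70% of its speed; a pose out of reach is approached as far as the arm can. A call with a gripper value outside its range is refused whole. The fingers move at their own pace and stop on an object; FORCE is the grip in N (left out, the last holds). Time passes only in rows, so rows that do not move let the fingers close. It gives the time, the measured TCP pose, the force and the opening at its end, in the units of the state.
- bot.read_state(): the state, without advancing time (a new reading comes with each control period).
- optics.read_camera(name): name is "scene" or "top"; returns a dict with "image" (420x560x3 uint8, red, green, blue), "z_map" (420x560 float32, m along the optical axis (not along the pixel's ray), 0 where there is no reading), "mtx" (3x3 intrinsics, pixels), "world_from_camera" (4x4, takes a point from camera to world coordinates). Camera axes: x right, y down, z forward; pixel columns grow to the right and rows downward; lengths in m; the calibration is good to about 2 mm. A picture is of the moment at which its call begins.
- workorder.finish_job(): hands the job in, once; it reports no verdict.
The state is a dict: "time": time; "q": joint angles; "joint_vel": joint speeds; "joint_torque": joint torques, N m; "tool_pos": TCP position; "tcp_rot": TCP orientation; "wrist_force": force on the tool from outside, world axes, zero at the start; "torque": the same for the moment, N m; "width": opening from 0.0 (shut) to 1.0 (fully open).
Only numpy, scipy, OpenCV 4.12 (cv2) and the standard library are available. Lean on these libraries where they do the work, as an engineer would, in place of code of your own. Each camera call takes 0.05 s, during which the arm holds its last target.

## Working session

There is one attempt and no reset: what is moved stays moved. The work goes in short steps, Python scripts to look and compute and a shell command to move; the robot and the scene stay as the last step left them, time stands still between calls to the robot, and variables do not carry over. Pictures are saved under pics/ and viewed, and the job is handed in when it is done.

```bash
ls -la; mkdir -p pics; cat > h.py <<'E'
import numpy as np, cv2
from workcell import bot, optics, workorder
from scipy.spatial.transform import Rotation as R
def cam(n):
    c=optics.read_camera(n); return c
def save(c,name,crop=None,scale=1):
    im=cv2.cvtColor(c["image"],cv2.COLOR_RGB2BGR)
    if crop: u0,v0,u1,v1=crop; im=im[v0:v1,u0:u1]
    if scale!=1: im=cv2.resize(im,None,fx=scale,fy=scale,interpolation=cv2.INTER_CUBIC)
    cv2.imwrite("pics/"+name,im)
def ray(c,u,v):
    T=c["world_from_camera"]; d=np.linalg.solve(c["mtx"],[u,v,1.]); return T[:3,3],T[:3,:3]@d
def plane_z(c,u,v,z):
    o,d=ray(c,u,v); return o+d*(z-o[2])/d[2]
def deproj(c,u,v):
    o,d=ray(c,u,v); return o+d*c["z_map"][int(round(v)),int(round(u))]
def cloud(c):
    z=c["z_map"]; v,u=np.mgrid[:z.shape[0],:z.shape[1]]
    p=np.stack([u,v,np.ones_like(u)],-1).reshape(-1,3)@np.linalg.inv(c["mtx"]).T*z.reshape(-1,1)
    T=c["world_from_camera"]; w=p@T[:3,:3].T+T[:3,3]; w=w.reshape(*z.shape,3); w[z==0]=np.nan; return w
def proj(c,P):
    T=np.linalg.inv(c["world_from_camera"]); p=T[:3,:3]@np.asarray(P)+T[:3,3]; q=c["mtx"]@p; return q[:2]/q[2]
def tri(a,b):
    (o1,d1),(o2,d2)=a,b
    d1=d1/np.linalg.norm(d1); d2=d2/np.linalg.norm(d2)
    s=np.linalg.lstsq(np.stack([d1,-d2],1),o2-o1,rcond=None)[0]
    p,q=o1+s[0]*d1,o2+s[1]*d2; return (p+q)/2,np.linalg.norm(p-q)
def st():
    s=bot.read_state(); print({k:(np.round(v,4).tolist() if hasattr(v,'__len__') else round(v,4)) for k,v in s.items()}); return s
E
python3 - <<'E'
from h import *
np.set_printoptions(precision=4,suppress=True)
st(); print(bot.tcp_to_grasp)
for n in ("scene","top"):
    c=cam(n); save(c,n+"0.png"); print(n,c["mtx"],c["world_from_camera"])
print(R.from_rotvec(bot.read_state()["tcp_rot"]).as_matrix())
E
```

```text
total 12
drwxr-xr-x  3 agent agent 4096 Dec  7 15:32 .
drwxr-xr-x 23 root  root  4096 Dec  7 15:32 ..
drwxr-xr-x  2 agent agent 4096 Dec  7 15:32 pics
{'time': 0.0, 'q': [1.2441, 0.2648, 1.6054, 0.0, 1.2737, -0.0369], 'joint_vel': [0.0006, 0.0015, 0.0015, 0.0004, -0.0003, -0.0006], 'joint_torque': [0.0021, -51.5104, -36.7323, -0.0001, 0.013, -0.0], 'tool_pos': [0.1926, 0.6462, 0.2299], 'tcp_rot': [-1.561, 0.2279, -0.2272], 'wrist_force': [0.038, -0.2611, -0.0842], 'torque': [-0.0008, -0.006, 0.0537], 'width': 0.998}
-0.0187
scene [[429.2359   0.     277.1184]
 [  0.     429.2359 210.5878]
 [  0.       0.       1.    ]] [[ 0.3735  0.579  -0.7247  1.4521]
 [ 0.9276 -0.2365  0.2892 -0.3772]
 [-0.0039 -0.7802 -0.6255  0.959 ]
 [ 0.      0.      0.      1.    ]]
top [[428.3734   0.     275.8914]
 [  0.     428.3734 203.6645]
 [  0.       0.       1.    ]] [[-0.012  -0.9867  0.1622  0.4297]
 [-0.9999  0.0109 -0.0075 -0.0363]
 [ 0.0057 -0.1623 -0.9867  1.2417]
 [ 0.      0.      0.      1.    ]]
[[ 0.9583 -0.0007  0.2858]
 [-0.2858 -0.002   0.9583]
 [-0.0001 -1.     -0.0021]]
```

View pics/scene0.png

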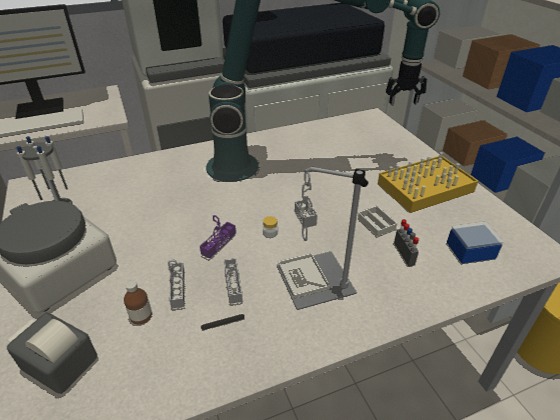

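View pics/top0.png

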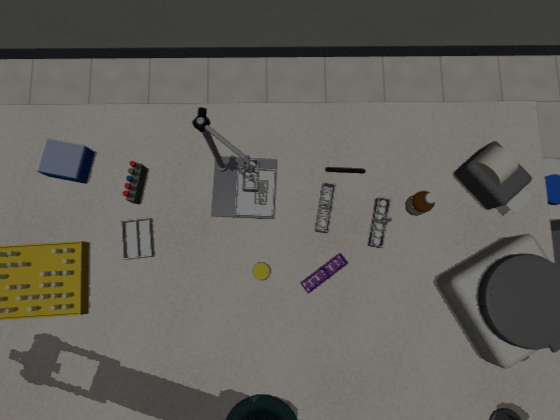

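The scene view shows the purple look-alike (218,238), two grey baskets at (177,285) and (233,282), and the hanging basket at (305,212). In the top view the two grey baskets are at (326,208) and (379,222). I'll zoom in to tell them apart.

```bash
python3 - <<'E'
from h import *
c=cam("scene"); save(c,"s1.png",(150,240,260,320),7); save(c,"s2.png",(260,150,380,310),3.7)
t=cam("top"); save(t,"t1.png",(300,170,410,255),7); save(t,"t2.png",(190,100,290,225),4.5)
E
```

```text
(no output)
```

View pics/s1.png

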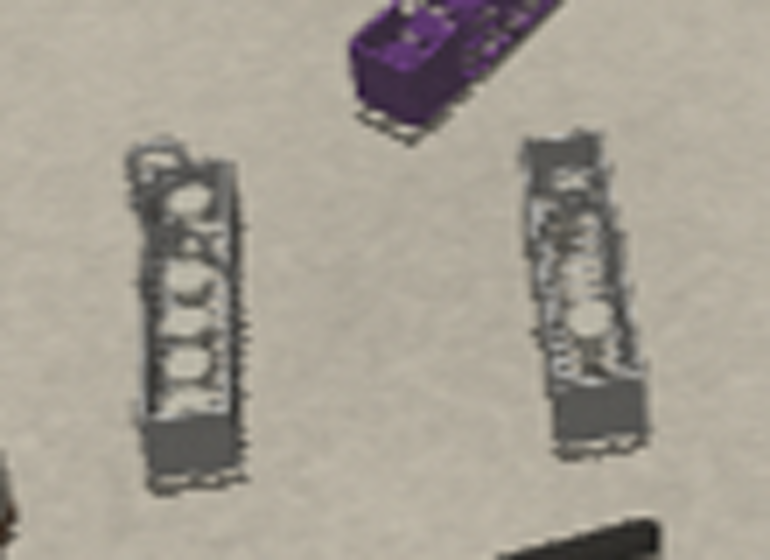

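View pics/t1.png

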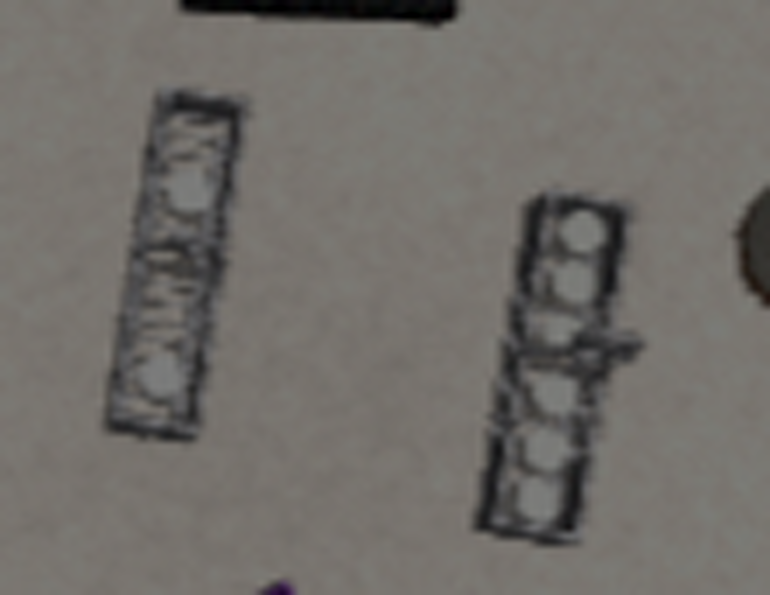

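View pics/s2.png

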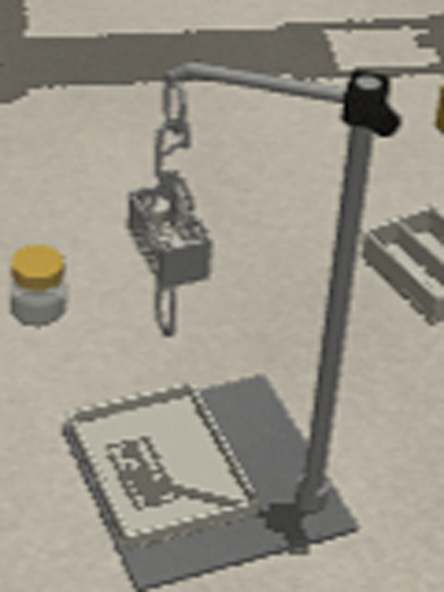

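View pics/t2.png

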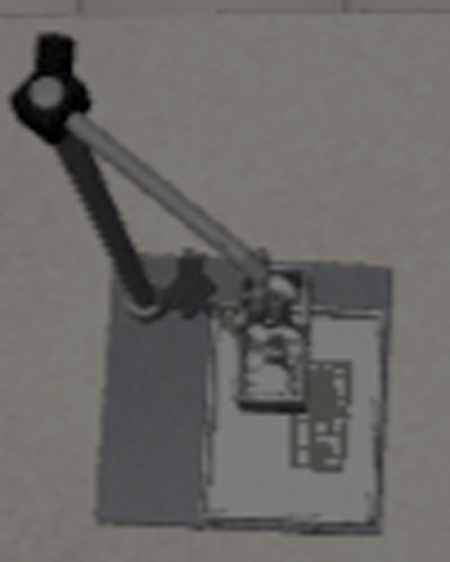

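```bash
python3 - <<'E'
from h import *
np.set_printoptions(precision=4,suppress=True,linewidth=160)
c=cam("scene");t=cam("top")
for n,k in (("scene",c),("top",t)):
    w=cloud(k)
    for nm,ce in (("A",(0.61,-0.13)),("B",(0.57,-0.27))):
        m=(np.hypot(w[...,0]-ce[0],w[...,1]-ce[1])<0.09)
        print(n,nm,"n>60mm:",[(tuple(x[::-1]),w[tuple(x)].round(3).tolist()) for x in np.argwhere(m&(w[...,2]>0.062))])
        b=m&(w[...,2]>0.012)&(w[...,2]<0.055)
        P=w[b]; print(len(P),P[:,:2].mean(0),P.min(0),P.max(0), cv2.minAreaRect((P[:,:2]*1000).astype(np.float32)))
for n,k,cr,s in (("scene",c,(220,248,250,310),12),("top",t,(310,175,345,240),9),("scene",c,(163,248,193,310),12)):
    print
save(c,"sA.png",(215,245,255,310),9);save(c,"sB.png",(160,250,200,312),9);save(t,"tA.png",(308,175,348,240),9)
E
cd pics; python3 -c "
import cv2,numpy as np
a=[cv2.imread(x) for x in ('sA.png','sB.png','tA.png')];h=min(x.shape[0] for x in a);o=np.hstack([x[:h] for x in a]);s=min(1,800/o.shape[1],600/o.shape[0]);cv2.imwrite('AB.png',cv2.resize(o,None,fx=s,fy=s))"
```

```text
scene A n>60mm: [((np.int64(230), np.int64(264)), [0.618, -0.187, 0.091]), ((np.int64(231), np.int64(264)), [0.622, -0.185, 0.094]), ((np.int64(232), np.int64(264)), [0.618, -0.182, 0.089]), ((np.int64(233), np.int64(264)), [0.619, -0.179, 0.088]), ((np.int64(234), np.int64(264)), [0.619, -0.176, 0.088]), ((np.int64(229), np.int64(265)), [0.617, -0.19, 0.087]), ((np.int64(230), np.int64(265)), [0.623, -0.189, 0.092]), ((np.int64(234), np.int64(265)), [0.622, -0.177, 0.087]), ((np.int64(235), np.int64(265)), [0.62, -0.174, 0.083]), ((np.int64(228), np.int64(266)), [0.619, -0.194, 0.086]), ((np.int64(229), np.int64(266)), [0.62, -0.191, 0.086]), ((np.int64(231), np.int64(266)), [0.614, -0.184, 0.077]), ((np.int64(232), np.int64(266)), [0.618, -0.182, 0.081]), ((np.int64(234), np.int64(266)), [0.622, -0.178, 0.083]), ((np.int64(235), np.int64(266)), [0.621, -0.174, 0.08]), ((np.int64(228), np.int64(267)), [0.621, -0.195, 0.085]), ((np.int64(229), np.int64(267)), [0.619, -0.191, 0.081]), ((np.int64(231), np.int64(267)), [0.618, -0.185, 0.078]), ((np.int64(232), np.int64(267)), [0.618, -0
[... 11551 characters left out ...]
 0.072]), ((np.int64(382), np.int64(221)), [0.57, -0.335, 0.077]), ((np.int64(383), np.int64(221)), [0.569, -0.338, 0.079]), ((np.int64(384), np.int64(221)), [0.569, -0.34, 0.079]), ((np.int64(385), np.int64(221)), [0.569, -0.343, 0.08]), ((np.int64(386), np.int64(221)), [0.569, -0.346, 0.079]), ((np.int64(387), np.int64(221)), [0.568, -0.346, 0.088]), ((np.int64(388), np.int64(221)), [0.567, -0.347, 0.096]), ((np.int64(389), np.int64(221)), [0.567, -0.348, 0.101]), ((np.int64(386), np.int64(222)), [0.568, -0.35, 0.065])]
444 [ 0.5605 -0.3093] [ 0.5038 -0.3572  0.0121] [ 0.6335 -0.181   0.053 ] ((585.19677734375, -274.4309387207031), (172.8743133544922, 127.16091918945312), 72.7159194946289)
```

View pics/AB.png

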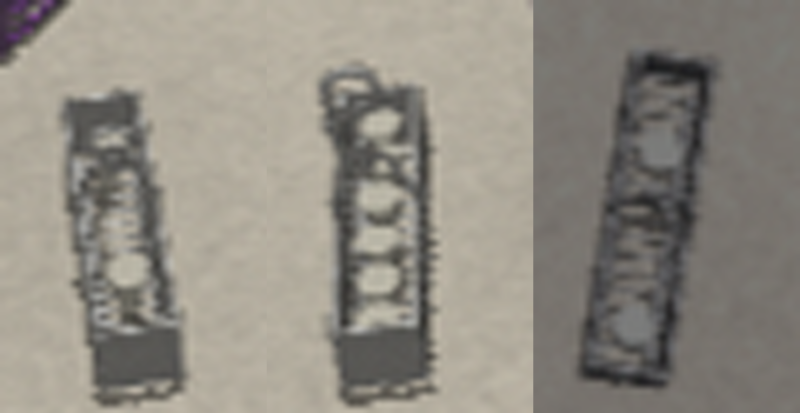

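B (scene (173,265), top (385,218)) is the snap-hook basket. It has a hook up to z≈0.126, an open nose on the +y side at y≈-0.327, the shank at y≈-0.348, and the latch slanting up at z≈0.10. A is the plain basket, with a round loop up to 0.094. Next I'll measure B's pose and the hanging link.

```bash
python3 - <<'E'
from h import *
np.set_printoptions(precision=4,suppress=True,linewidth=160)
c=cam("scene");t=cam("top")
for n,k in (("scene",c),("top",t)):
    w=cloud(k)
    m=(abs(w[...,0]-.57)<.1)&(w[...,1]<-0.27)&(w[...,1]>-0.38)&(w[...,2]>0.025)&(w[...,2]<0.055)
    P=w[m]; r=cv2.minAreaRect((P[:,:2]*1000).astype(np.float32)); print(n,"B",len(P),r)
    m2=m&(w[...,2]>0.036); P=w[m2]; print("rim",len(P),cv2.minAreaRect((P[:,:2]*1000).astype(np.float32)),np.percentile(P[:,2],[50,90]))
    m=(abs(w[...,0]-.57)<.1)&(w[...,1]<-0.29)&(w[...,1]>-0.38)&(w[...,2]>0.085); P=w[m]
    print("hook x,y range",np.percentile(P,[2,50,98],axis=0))
# hanging
for n,k,box in (("scene",c,(285,165,325,245)),("top",t,(225,140,280,205))):
    w=cloud(k); u0,v0,u1,v1=box; W=w[v0:v1,u0:u1].reshape(-1,3)
    W=W[np.isfinite(W[:,0])]; W=W[W[:,2]>0.1]
    print(n,"hang",len(W))
    for a in np.arange(0.13,0.42,0.01):
        s=W[(W[:,2]>=a)&(W[:,2]<a+.01)]
        if len(s): print(round(a,3),len(s),s.min(0),s.max(0),np.median(s,0))
E
```

```text
scene B 359 ((575.5675048828125, -336.4303894042969), (36.5037841796875, 142.42559814453125), 77.64669799804688)
rim 141 ((575.45654296875, -336.4036560058594), (36.50722885131836, 142.40077209472656), 78.14599609375) [0.0413 0.0441]
hook x,y range [[ 0.5719 -0.3492  0.0893]
 [ 0.5759 -0.3405  0.1077]
 [ 0.581  -0.3259  0.1244]]
top B 429 ((573.493408203125, -337.968994140625), (37.13236999511719, 141.12228393554688), 77.86629486083984)
rim 224 ((573.547607421875, -337.9678039550781), (37.07243347167969, 140.9919891357422), 77.93421173095703) [0.0417 0.0458]
hook x,y range [[ 0.5675 -0.349   0.0934]
 [ 0.5721 -0.3394  0.1191]
 [ 0.5754 -0.3265  0.1282]]
scene hang 714
0.15 10 [0.6526 0.0148 0.1562] [0.671  0.0206 0.159 ] [0.6612 0.0172 0.1572]
0.16 9 [0.6494 0.0158 0.1612] [0.6793 0.0194 0.1699] [0.6521 0.0172 0.1654]
0.17 10 [0.6492 0.014  0.1701] [0.6819 0.0199 0.1786] [0.6663 0.0166 0.1746]
0.18 13 [0.6472 0.0144 0.1808] [0.6799 0.0183 0.189 ] [0.6534 0.0173 0.185 ]
0.19 6 [0.676  0.0149 0.1921] [0.6796 0.0172 0.1995] [0.6787 0.0163 0.1951]
0.2 5 [0.6727 0.0143 0.2002] [0.6783 0.0
[... 2449 characters left out ...]
27 0.3041]
0.31 3 [0.6596 0.0044 0.3101] [0.661  0.0088 0.315 ] [0.6607 0.0068 0.3134]
0.32 12 [0.6588 0.004  0.3202] [0.6639 0.0258 0.329 ] [0.661  0.0118 0.323 ]
0.33 6 [0.6599 0.0054 0.3323] [0.6637 0.0275 0.3394] [0.6609 0.0067 0.3356]
0.34 27 [0.6563 0.0073 0.3403] [0.6749 0.027  0.3483] [0.6621 0.014  0.3443]
0.35 5 [0.6466 0.0133 0.3518] [0.6756 0.0193 0.3598] [0.6474 0.0155 0.3545]
0.36 5 [0.647  0.015  0.3601] [0.6495 0.0187 0.3697] [0.6475 0.0166 0.3684]
0.37 16 [0.6481 0.0141 0.3721] [0.6766 0.0183 0.3793] [0.6566 0.0161 0.3777]
0.38 40 [0.6526 0.0117 0.3804] [0.7023 0.0607 0.39  ] [0.6634 0.0198 0.387 ]
0.39 111 [0.6629 0.0172 0.3901] [0.704  0.0604 0.3971] [0.682  0.0399 0.3933]
```

Measured so far:

| Item | Position | Yaw / notes |
|---|---|---|
| Lower tray (both views agree to 2 mm) | (0.5745, -0.337) | -12°, rim top about 0.044 |
| Upper tray | (0.663, 0.0165, 0.248) | not yet measured |
| Link bar | z≈0.156 | inside the expected 0.1525–0.1645 |

The upper basket overhangs the hand if the tool points straight down. I'll grip the near end with the tool tilted about 30° so the body leans towards the robot. Starting the transit now.

```bash
cat >> h.py <<'E'
np.set_printoptions(precision=4,suppress=True,linewidth=160)
def Rdes(yaw,tilt):
    bx=np.array([np.cos(yaw),np.sin(yaw),0]);by=np.array([-np.sin(yaw),np.cos(yaw),0])
    y=np.cos(tilt)*np.array([0,0,-1.])+np.sin(tilt)*bx
    return np.stack([np.cross(y,by),y,by],1)
def delta(pgrasp,Rd):
    "from measured pose to grasp point at pgrasp with orientation Rd; prints shift in CURRENT tool axes, rotvec in tool axes, shift in FINAL axes"
    s=bot.read_state();Rm=R.from_rotvec(s["tcp_rot"]).as_matrix();p=np.array(s["tool_pos"])
    tcp=np.asarray(pgrasp)-Rd@[0,bot.tcp_to_grasp,0]
    d=tcp-p
    print("world d",d,"cur-axes",Rm.T@d,"final-axes",Rd.T@d,"rotvec",R.from_matrix(Rm.T@Rd).as_rotvec(),"deg",np.degrees(R.from_matrix(Rm.T@Rd).as_rotvec()))
def yawof(P): 
    r=cv2.minAreaRect((P[:,:2]*1000).astype(np.float32)); return r
E
python3 -m handwheel '[[0.05,0,-0.043,0,0,0,1],[0.05,0,-0.043,0,0,0,1],[0.05,0,-0.043,0,0,0,1],[0.05,0,-0.043,0,0,0,1],[0.05,0,-0.043,0,0,0,1],[0.05,0,-0.043,0,0,0,1],[0.05,0,-0.043,0,0,0,1],[0.05,0,-0.043,0,0,0,1]]'
python3 - <<'E'
from h import *
st()
c=cam("scene");t=cam("top")
for k in (c,t):
    w=cloud(k)
    m=(abs(w[...,0]-.663)<.045)&(abs(w[...,1]-.0165)<.03)&(w[...,2]>0.222)&(w[...,2]<0.272)
    P=w[m]; print(yawof(P), P[:,2].min(),P[:,2].max())
# bar pixels in scene
print(proj(c,[.663,.0165,.155]))
u,v=np.round(proj(c,[.663,.0165,.155])).astype(int)
print(cv2.cvtColor(c["image"],cv2.COLOR_RGB2GRAY)[v-8:v+9,u-9:u+10]); print((c["z_map"][v-8:v+9,u-9:u+10]*1000).astype(int))
E
```

```text
time: 1.4
tool_pos: [0.4639, 0.2244, 0.2318]
tcp_rot: [-1.558, 0.226, -0.228]
wrist_force: [-0.2, 1.1, 0.3]
width: 0.999
{'time': 1.4, 'q': [0.4021, -0.0415, 1.9406, 0.0001, 1.2412, -0.8791], 'joint_vel': [-0.9693, 0.0632, -0.0667, 0.0014, -0.0087, -0.9609], 'joint_torque': [4.7588, -35.5249, -35.1086, -0.0517, 0.3434, 1.0133], 'tool_pos': [0.4639, 0.2244, 0.2318], 'tcp_rot': [-1.558, 0.2265, -0.2282], 'wrist_force': [-0.1648, 1.0824, 0.3286], 'torque': [-0.0076, -0.0107, 0.0291], 'width': 0.9991}
((665.557373046875, 17.298431396484375), (38.02981185913086, 75.86381530761719), 86.9159164428711) 0.22684086930334468 0.27001937584120317
((662.4253540039062, 16.13300132751465), (36.709922790527344, 73.1795883178711), 86.83765411376953) 0.22537657971934033 0.2710338902806826
[303.7191 238.52  ]
[[182 180 179 179 179 181 159  91 132 189 164  93  93 103 104 103 104 103 101]
 [181 183 181 181 180 182 160  89 133 194 164  86  92 103 103 101 103 104 105]
 [180 182 183 182 183 182 158  93 135 191 159  83  93  98  99  99  99 101 103]
 [179 186 186 183 181 182 163 113 117 165 157  88 142 181 152 
[... 2011 characters left out ...]
12 1413 1412]
 [1410 1403 1414 1413 1412 1408 1411 1416 1412 1409 1408 1406 1409 1409 1410 1414 1405 1411 1412]
 [1407 1406 1403 1404 1408 1408 1402 1402 1406 1404 1403 1409 1405 1405 1408 1405 1403 1406 1408]
 [1397 1409 1401 1398 1403 1400 1402 1406 1406 1400 1400 1398 1402 1402 1408 1401 1403 1399 1400]
 [1406 1399 1398 1399 1401 1402 1398 1393 1396 1387 1398 1395 1393 1398 1394 1395 1398 1395 1394]
 [1394 1398 1396 1399 1395 1391 1396 1393 1392 1392 1395 1398 1393 1395 1396 1393 1394 1397 1395]
 [1394 1391 1387 1394 1386 1396 1389 1384 1392 1390 1389 1389 1392 1389 1391 1393 1393 1390 1387]
 [1384 1387 1385 1382 1388 1385 1387 1393 1393 1382 1388 1385 1389 1389 1387 1389 1385 1384 1386]]
```

```bash

python3 -m handwheel '[[0.02,0.004,-0.056,0,0,0,1],[0.02,0.004,-0.056,0,0,0,1],[0.02,0.004,-0.056,0,0,0,1],[0.02,0.004,-0.056,0,0,0,1],[0.02,0.004,-0.056,0,0,0,1],[0.02,0.004,-0.056,0,0,0,1],[0.02,0.004,-0.056,0,0,0,1],[0.02,0.004,-0.056,0,0,0,1]]'
python3 -m handwheel '[[0,0,0,0,0,-0.174,1],[0,0,0,0,0,-0.174,1],[0,0,0,0,0,-0.174,1],[0,0,0,0,0,0,1],[0,0,0,0,0,0,1]]'
python3 - <<'E'
from h import *
st()
delta([0.5237,-0.3263,0.11],Rdes(np.radians(-12.1),np.radians(30)))
t=cam("top");save(t,"t3.png"); c=cam("scene"); save(c,"s3.png")
E
```

```text
time: 2.5
tool_pos: [0.4887, -0.2501, 0.1995]
tcp_rot: [-1.559, 0.226, -0.228]
wrist_force: [0.3, 0.6, -0.2]
width: 1.0
time: 3.12
tool_pos: [0.4898, -0.2494, 0.2013]
tcp_rot: [-1.596, -0.187, -0.635]
wrist_force: [0.4, -0.4, 1.3]
width: 1.0
{'time': 3.125, 'q': [-0.6187, -0.26, 2.274, 0.2708, 0.6459, -2.077], 'joint_vel': [0.0032, 0.0201, -0.0522, 0.0027, -0.0107, -0.0107], 'joint_torque': [-0.1354, -22.5489, -34.6107, 0.7376, -2.0497, 0.0027], 'tool_pos': [0.4898, -0.2494, 0.2013], 'tcp_rot': [-1.5963, -0.1871, -0.6347], 'wrist_force': [0.4363, -0.4093, 1.2981], 'torque': [0.0435, 0.2575, 0.0377], 'width': 0.9995}
world d [ 0.0431 -0.0789 -0.1075] cur-axes [ 0.0016  0.125  -0.0632] final-axes [-0.0029  0.1224 -0.0681] rotvec [ 0.0396 -0.0676 -0.0007] deg [ 2.268  -3.871  -0.0427]
```

View pics/s3.png

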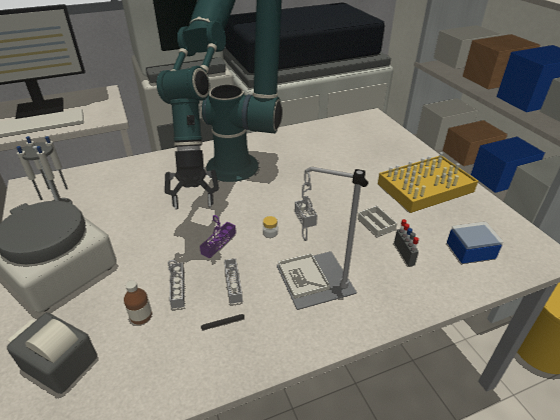

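```bash

python3 -m handwheel '[[0,0,-0.022,0.013,-0.0225,0,1],[0,0.04,-0.022,0.013,-0.0225,0,1],[0,0.041,-0.022,0.013,-0.0225,0,1],[0,0.041,0,0,0,0,1],[0,0,0,0,0,0,1],[0,0,0,0,0,0,1]]'
python3 - <<'E'
from h import *
st()
delta([0.5237,-0.3263,0.03],Rdes(np.radians(-12.1),np.radians(30)))
c=cam("scene"); save(c,"s4.png",(130,170,270,320),4);t=cam("top"); save(t,"t4.png",(290,160,440,300),4)
w=cloud(t);m=(w[...,1]<-0.36)&(w[...,1]>-.5)&(abs(w[...,0]-.6)<.1)&(w[...,2]>0.09)&(w[...,2]<.14);print(w[m].min(0),w[m].max(0))
E
```

```text
time: 3.98
tool_pos: [0.532, -0.3272, 0.0951]
tcp_rot: [-1.582, -0.248, -0.573]
wrist_force: [0.4, -0.3, 0.1]
width: 1.0
{'time': 3.975, 'q': [-0.7294, 0.063, 2.2089, 0.5719, 0.4726, -2.5509], 'joint_vel': [-0.0048, -0.0391, 0.0069, 0.0037, -0.0073, -0.0022], 'joint_torque': [0.0244, -33.6824, -31.008, 0.9796, -1.4179, 0.0078], 'tool_pos': [0.532, -0.3272, 0.0951], 'tcp_rot': [-1.5816, -0.248, -0.573], 'wrist_force': [0.4085, -0.2954, 0.0779], 'torque': [-0.0043, 0.1862, -0.0027], 'width': 0.9999}
world d [ 0.0009 -0.001  -0.0813] cur-axes [-0.0396  0.071  -0.0008] final-axes [-0.0397  0.0709 -0.0008] rotvec [ 0.0007  0.0007 -0.0016] deg [ 0.0392  0.0398 -0.0943]
[ 0.5077 -0.4736  0.0901] [ 0.6496 -0.3635  0.1374]
```

View pics/s4.png

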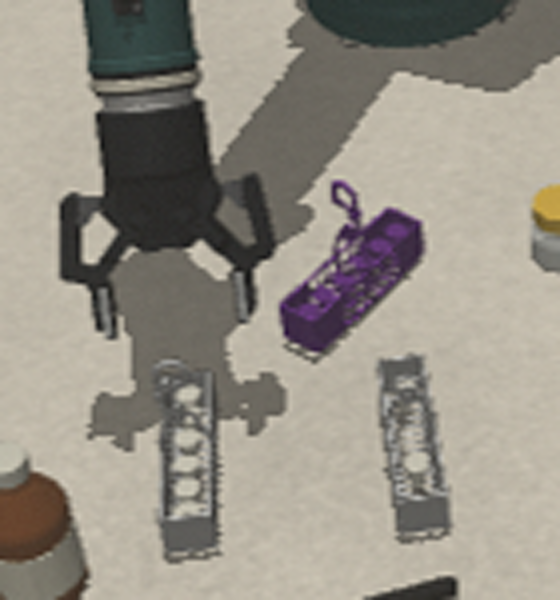

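View pics/t4.png

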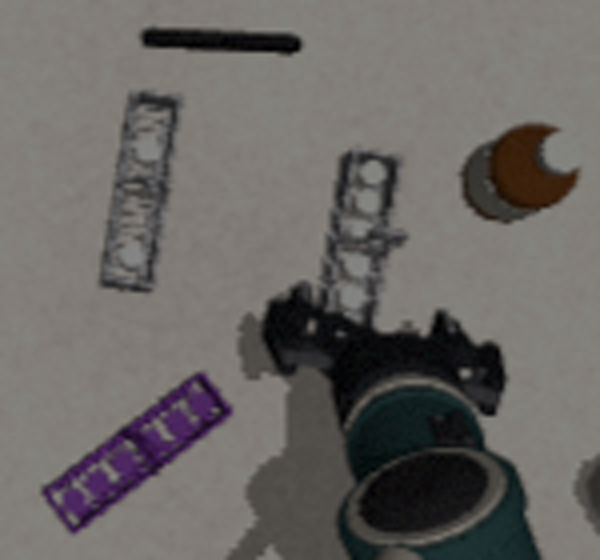

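The picture shows the hand over the near end of the lower basket, but joint 6 has reached its range limit at -2.55. I'll back off along the tool and make a half turn about tool y, which gives the same grasp. Lifting first keeps the fingers clear of the hook.

```bash

python3 -m handwheel '[[0,-0.03,0,0,0.1,0,1],[0,-0.05,0,0,0.18,0,1],[0,-0.03,0,0,0.18,0,1],[0,0,0,0,0.18,0,1],[0,0,0,0,0.18,0,1],[0,0,0,0,0.18,0,1],[0,0,0,0,0.18,0,1],[0,0,0,0,0.18,0,1]]'
python3 - <<'E'
from h import *
st()
E
```

```text
time: 5.08
tool_pos: [0.4772, -0.3154, 0.1918]
tcp_rot: [-0.893, 0.772, -1.492]
wrist_force: [0.1, -0.5, -0.0]
width: 0.999
{'time': 5.075, 'q': [-0.7954, -0.1721, 2.2242, 0.4454, 0.6884, -1.0781], 'joint_vel': [0.0009, 0.0007, -0.0016, 0.0011, -0.0006, 1.4249], 'joint_torque': [-0.0041, -26.6628, -36.3047, 1.2923, -1.7234, -1.5056], 'tool_pos': [0.4772, -0.3154, 0.1918], 'tcp_rot': [-0.8931, 0.7722, -1.4924], 'wrist_force': [0.1472, -0.5236, -0.0491], 'torque': [0.0854, 0.2548, 0.0477], 'width': 0.999}
```

```bash

python3 -m handwheel '[[0,0,0,0,0.18,0,1],[0,0,0,0,0.18,0,1],[0,0,0,0,0.18,0,1],[0,0,0,0,0.18,0,1],[0,0,0,0,0.18,0,1],[0,0,0,0,0.18,0,1],[0,0,0,0,0.18,0,1],[0,0,0,0,0.18,0,1]]'
python3 -m handwheel '[[0,0,0,0,0.18,0,1],[0,0,0,0,0.162,0,1],[0,0,0,0,0,0,1],[0,0,0,0,0,0,1]]'
cat >> h.py <<'E'
def Rd2(yaw,tilt): return Rdes(yaw,tilt)@np.diag([-1.,1,-1])
E
python3 - <<'E'
from h import *
st()
delta([0.5237,-0.3263,0.03],Rd2(np.radians(-12.1),np.radians(30)))
E
```

```text
time: 6.08
tool_pos: [0.4772, -0.3154, 0.1918]
tcp_rot: [0.37, 1.747, -2.026]
wrist_force: [0.5, 0.4, 0.1]
width: 0.998
time: 6.58
tool_pos: [0.4771, -0.3153, 0.1906]
tcp_rot: [0.744, 1.937, -2.056]
wrist_force: [-0.3, -0.5, 0.3]
width: 0.998
{'time': 6.575, 'q': [-0.7954, -0.1701, 2.2245, 0.4458, 0.6879, 0.6951], 'joint_vel': [0.0002, 0.0103, 0.0025, 0.0017, -0.0014, 0.01], 'joint_torque': [0.002, -26.798, -36.2801, 1.2891, -1.7118, 0.0021], 'tool_pos': [0.4771, -0.3153, 0.1906], 'tcp_rot': [0.7438, 1.9373, -2.0555], 'wrist_force': [-0.2516, -0.545, 0.3077], 'torque': [0.0382, 0.2512, -0.0353], 'width': 0.9979}
world d [ 0.0557 -0.013  -0.1768] cur-axes [0.0387 0.1817 0.0006] final-axes [0.0389 0.1817 0.001 ] rotvec [-0.002   0.002   0.0008] deg [-0.1139  0.1156  0.0466]
```

```bash

python3 -m handwheel '[[0.019,0.04,0,0,0,0,1],[0.0195,0.045,0,0,0,0,1],[0,0.035,0,0,0,0,1],[0,0.03,0,0,0,0,1],[0,0.02,0,0,0,0,1],[0,0.0115,0,0,0,0,1],[0,0,0,0,0,0,1],[0,0,0,0,0,0,1]]'
python3 - <<'E'
from h import *
st()
delta([0.5237,-0.3263,0.03],Rd2(np.radians(-12.1),np.radians(30)))
c=cam("scene"); save(c,"s5.png",(130,200,230,310),5);t=cam("top"); save(t,"t5.png",(330,160,440,270),5)
E
```

```text
time: 7.58
tool_pos: [0.5328, -0.3274, 0.0133]
tcp_rot: [0.746, 1.94, -2.055]
wrist_force: [0.4, 0.2, 0.1]
width: 1.001
{'time': 7.575, 'q': [-0.728, 0.2083, 2.2444, 0.8482, 0.3329, 0.2934], 'joint_vel': [-0.0014, -0.0091, -0.0016, 0.004, -0.0012, 0.003], 'joint_torque': [0.0739, -37.8446, -26.515, 0.8294, -0.755, -0.0096], 'tool_pos': [0.5328, -0.3274, 0.0133], 'tcp_rot': [0.7456, 1.94, -2.0553], 'wrist_force': [0.4401, 0.2169, 0.1215], 'torque': [0.0566, 0.1842, 0.0381], 'width': 1.0005}
world d [ 0.     -0.0009  0.0005] cur-axes [-0.0004 -0.0003  0.0009] final-axes [-0.0004 -0.0003  0.0009] rotvec [-0.0013 -0.0004  0.0019] deg [-0.0719 -0.0211  0.1064]
```

View pics/s5.png

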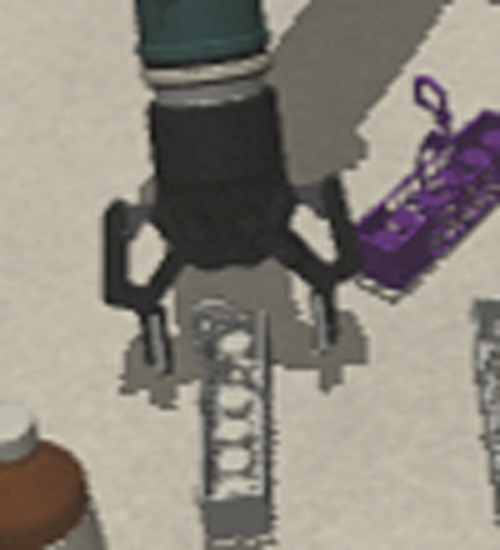

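View pics/t5.png

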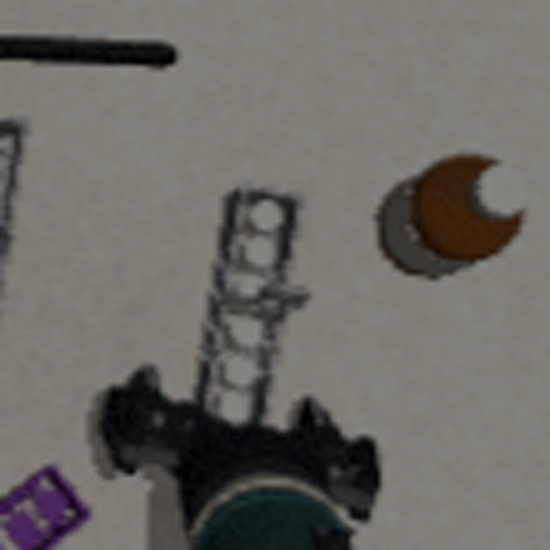

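The fingers straddle the near end evenly: in the scene crop they're at (155,340) and (322,320), with the tray between. I'll close now.

```bash

python3 -m handwheel '[[0,0,0,0,0,0,0],[0,0,0,0,0,0,0],[0,0,0,0,0,0,0],[0,0,0,0,0,0,0],[0,0,0,0,0,0,0],[0,0,0,0,0,0,0],[0,0,0,0,0,0,0],[0,0,0,0,0,0,0]]' 90
python3 - <<'E'
from h import *
st()
c=cam("scene"); save(c,"s6.png",(130,200,230,310),5)
w=cloud(c)
m=(w[...,2]>0.085)&(w[...,2]<.13)&(abs(w[...,0]-.572)<.02)&(abs(w[...,1]+.337)<.03);print(np.percentile(w[m],[0,50,100],axis=0))
E
```

```text
time: 8.68
tool_pos: [0.533, -0.3278, 0.0134]
tcp_rot: [0.747, 1.94, -2.056]
wrist_force: [-4.5, -0.6, 4.8]
width: 0.404
{'time': 8.675, 'q': [-0.7282, 0.2085, 2.2441, 0.8489, 0.3323, 0.2936], 'joint_vel': [0.0003, -0.0004, -0.0005, -0.0004, 0.0023, -0.0009], 'joint_torque': [1.2135, -35.4568, -25.5369, 0.8514, -0.3863, -0.0132], 'tool_pos': [0.533, -0.3278, 0.0134], 'tcp_rot': [0.7472, 1.9396, -2.0559], 'wrist_force': [-4.5013, -0.6173, 4.8322], 'torque': [-0.1762, 0.2793, -0.2037], 'width': 0.4041}
[[ 0.5702 -0.3496  0.087 ]
 [ 0.5767 -0.3377  0.1076]
 [ 0.582  -0.3233  0.1254]]
```

View pics/s6.png

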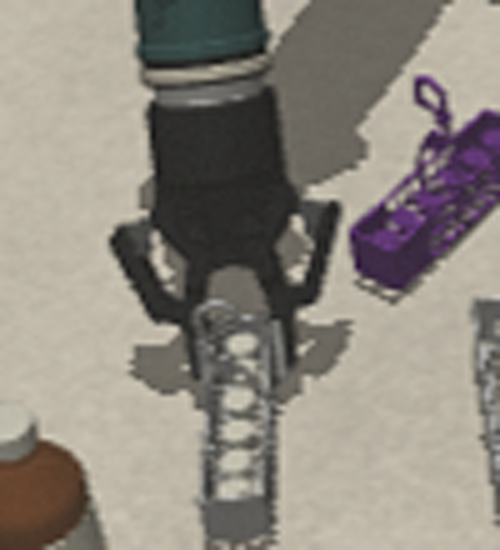

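```bash

python3 -m handwheel '[[-0.005,-0.0087,0,0,0,0,0],[-0.015,-0.026,0,0,0,0,0],[-0.02,-0.0346,0,0,0,0,0],[-0.02,-0.0346,0,0,0,0,0],[-0.015,-0.026,0,0,0,0,0],[-0.005,-0.0087,0,0,0,0,0],[0,0,0,0,0,0,0],[0,0,0,0,0,0,0]]'
python3 - <<'E'
from h import *
st()
c=cam("scene"); save(c,"s7.png",(120,150,260,310),4);t=cam("top"); save(t,"t7.png",(330,160,440,270),5)
E
```

```text
time: 9.72
tool_pos: [0.5318, -0.3261, 0.17]
tcp_rot: [0.744, 1.946, -2.055]
wrist_force: [0.6, 0.0, -1.6]
width: 0.408
{'time': 9.725, 'q': [-0.7274, -0.0409, 2.1494, 0.4356, 0.6196, 0.7524], 'joint_vel': [-0.0003, 0.0035, 0.0038, 0.0009, 0.0009, 0.0016], 'joint_torque': [-0.0092, -34.9978, -37.3308, 1.3212, -2.1508, -0.0043], 'tool_pos': [0.5318, -0.3261, 0.17], 'tcp_rot': [0.7436, 1.9464, -2.0553], 'wrist_force': [0.6245, 0.038, -1.5958], 'torque': [0.1317, 0.4692, 0.0909], 'width': 0.4078}
```

View pics/s7.png

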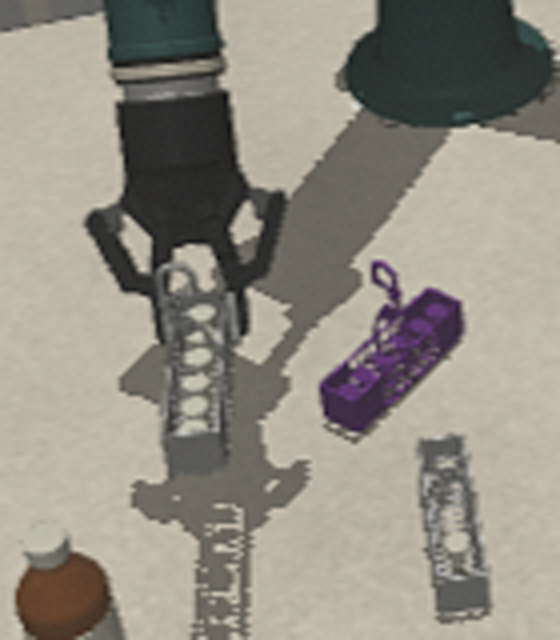

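```bash
cat >> h.py <<'E'
def frame():
    s=bot.read_state();Rm=R.from_rotvec(s["tcp_rot"]).as_matrix();g=np.array(s["tool_pos"])+Rm@[0,bot.tcp_to_grasp,0]
    return Rm,g
def bframe(tilt=np.radians(30)):
    "expected basket axes from measured tool orientation"
    Rm,g=frame(); return Rm@np.linalg.inv(Rd2(0,tilt)),g   # Rd2(yaw)=Rz(yaw) Rd2(0)
def held(names=("scene","top"),pr=True):
    B,g=bframe(); out={}
    for n in names:
        k=cam(n); w=cloud(k); q=(w-g)@B
        m=(q[...,0]>20)|(q[...,0]<0.125)
        tr=(q[...,0]>0.02)&(q[...,0]<0.135)&(abs(q[...,1])<.03)&(abs(q[...,2])<.03)
        hk=(abs(q[...,0]-.052)<.015)&(abs(q[...,1])<.022)&(q[...,2]>.055)&(q[...,2]<.11)
        P=q[tr];H=q[hk]
        r=cv2.minAreaRect((P[:,:2]*1000).astype(np.float32))
        # rim top plane: high points per x slices
        rim=[]
        for a in np.arange(.03,.125,.01):
            s=P[(P[:,0]>a)&(P[:,0]<a+.01)]
            if len(s)>5: rim.append((a+.005,np.percentile(s[:,2],92)))
        rim=np.array(rim); f=np.polyfit(rim[:,0],rim[:,1],1) if len(rim)>2 else None
        print(n,"tray",len(P),r,"xmax",np.percentile(P[:,0],99),"rim fit pitch(deg)",np.degrees(f[0]),"rim z@.052",np.polyval(f,.052))
        if len(H)>8: print("  hook",len(H),np.percentile(H,[1,50,99],axis=0).round(4).tolist())
        out[n]=(k,w,q,P,H)
    return out
E
python3 - <<'E'
from h import *
B,g=bframe(); print(B,g)
o=held()
for n in o:
    H=o[n][4]
    for a in np.arange(.055,.105,.005):
        s=H[(H[:,2]>=a)&(H[:,2]<a+.005)]
        if len(s): print(n,round(a,3),len(s),s[:,1].min().round(4),s[:,1].max().round(4),"x",np.median(s[:,0]).round(4))
E
```

```text
[[ 0.9774  0.2111  0.0055]
 [-0.2111  0.9775 -0.0031]
 [-0.006   0.0019  1.    ]] [ 0.5229 -0.3243  0.1864]
scene tray 512 ((73.69113159179688, 1.372955322265625), (37.56932830810547, 107.00276947021484), 87.80117797851562) xmax 0.12535491919240743 rim fit pitch(deg) 0.07290139384016144 rim z@.052 0.013051157938564607
  hook 62 [[0.0502, -0.0111, 0.0569], [0.054, -0.0023, 0.0767], [0.0575, 0.0134, 0.0951]]
top tray 569 ((70.8656005859375, 0.12223625183105469), (37.45492935180664, 102.57079315185547), 87.93267822265625) xmax 0.1210486089399987 rim fit pitch(deg) -0.6240791557903365 rim z@.052 0.01572907905254635
  hook 46 [[0.0481, -0.0111, 0.0589], [0.0516, -0.0011, 0.0862], [0.055, 0.0122, 0.098]]
scene 0.055 3 -0.0101 -0.0072 x 0.0549
scene 0.06 4 -0.0117 -0.006 x 0.0543
scene 0.065 10 -0.0106 0.0121 x 0.0529
scene 0.07 12 -0.0098 0.0126 x 0.0542
scene 0.075 6 -0.009 0.0135 x 0.054
scene 0.08 6 -0.0107 0.0117 x 0.0537
scene 0.085 9 -0.0094 0.0126 x 0.0542
scene 0.09 11 -0.0065 0.0108 x 0.0538
scene 0.095 1 0.0018 0.0018 x 0.0543
top 0.055 1 -0.0061 -0.0061 x 0.0523
top 0.06 1 -0.0068 -0.0068 x 0.0516
top 0.065 4 -0.0072 -0.0061 x 0.0518
top 0.07 8 -0.0119 0.0064 x 0.051
top 0.075 7 -0.0094 0.012 x 0.0506
top 0.085 7 -0.0102 0.0122 x 0.0509
top 0.09 13 -0.009 0.0108 x 0.0515
top 0.095 5 -0.0014 0.0035 x 0.0516
```

View pics/t7.png

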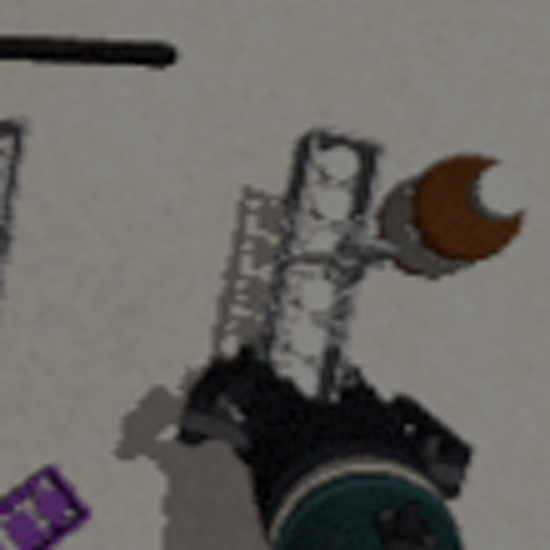

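Held level: the rim is flat within 1° and the hook centre sits at (52.7, 1, ~88.5) mm from the grasp point in basket axes. Next I'll work out the transit to a point about 65 mm short of the link on the -y side.

```bash
python3 - <<'E'
from h import *
y=np.radians(-3.1)
delta([.6076,-.0494,.186],Rd2(y,np.radians(30)))
B,g=bframe()
for n in ("scene","top"):
    k=cam(n);w=cloud(k);q=(w-g)@B
    P=q[(q[...,0]>.045)&(q[...,0]<.14)&(abs(q[...,1])<.03)&(abs(q[...,2])<.025)]
    print(n,len(P),yawof(P),P[:,0].max())
E
```

```text
world d [ 0.0846  0.2767 -0.0012] cur-axes [-0.0202  0.0133 -0.2884] final-axes [-0.0596  0.0358 -0.2809] rotvec [-0.078  -0.1383  0.0047] deg [-4.4684 -7.9235  0.272 ]
scene 424 ((86.20353698730469, 0.7330703735351562), (37.602867126464844, 80.85694122314453), 88.09623718261719) 0.1267279775270997
top 423 ((83.46151733398438, -0.1919841766357422), (37.19990921020508, 77.55817413330078), 88.17585754394531) 0.12257474533084659
```

```bash

python3 -m handwheel '[[0,0,-0.02,0,0,0,0],[-0.004,0.003,-0.045,0,0,0,0],[-0.004,0.003,-0.05,0,0,0,0],[-0.004,0.003,-0.05,0,0,0,0],[-0.004,0.002,-0.05,0,0,0,0],[-0.004,0.002,-0.045,0,0,0,0],[0,0,-0.018,0,0,0,0],[0,0,0,0,0,0,0]]'
python3 -m handwheel '[[0,0,0,-0.015,-0.026,0.001,0],[0,0,0,-0.03,-0.055,0.002,0],[0,0,0,-0.03,-0.055,0.002,0],[0,0,0,-0.02,-0.033,0.001,0],[0,0,0,0,0,0,0],[0,0,0,0,0,0,0]]'
cat >> h.py <<'E'
def rel():
    "per camera: upper tray rect, lower tray rect & hook, world coords"
    B,g=bframe()
    for n in ("scene","top"):
        k=cam(n);w=cloud(k);q=(w-g)@B
        m=(abs(w[...,0]-.663)<.05)&(abs(w[...,1]-.0165)<.045)&(w[...,2]>0.222)&(w[...,2]<0.274)
        # exclude held basket
        L=(q[...,0]>.045)&(q[...,0]<.14)&(abs(q[...,1])<.03)&(abs(q[...,2])<.03)
        H=(abs(q[...,0]-.052)<.015)&(abs(q[...,1])<.022)&(q[...,2]>.065)&(q[...,2]<.11)
        U=w[m&~L&~H]; print(n,"upper",len(U),yawof(U))
        P=w[L]; print("  lower",len(P),yawof(P),"rim z",np.percentile(P[:,2],95))
        h=w[H]
        if len(h)>5: print("  hook",len(h),np.percentile(h,[1,50,99],axis=0).round(4).tolist())
E
python3 - <<'E'
from h import *
st(); B,g=bframe(); print(B,g); rel()
c=cam("scene"); save(c,"s8.png",(230,130,390,310),3.3)
E
```

```text
time: 11.02
tool_pos: [0.6152, -0.0588, 0.1711]
tcp_rot: [0.743, 1.942, -2.054]
wrist_force: [-0.3, 0.2, -2.0]
width: 0.41
time: 11.78
tool_pos: [0.6148, -0.0612, 0.1712]
tcp_rot: [0.54, 1.925, -1.94]
wrist_force: [-0.7, 0.8, -2.2]
width: 0.414
{'time': 11.775, 'q': [-0.1846, -0.0843, 2.1906, 0.1617, 0.52, 1.2868], 'joint_vel': [0.0118, -0.0003, -0.0001, 0.0007, -0.0016, -0.0034], 'joint_torque': [-0.1776, -32.1818, -37.014, 0.4271, -2.9741, -0.0072], 'tool_pos': [0.6148, -0.0612, 0.1712], 'tcp_rot': [0.5399, 1.9245, -1.9399], 'wrist_force': [-0.6714, 0.8445, -2.1948], 'torque': [-0.0001, 0.5367, 0.0142], 'width': 0.4139}
[[ 0.9998  0.0206 -0.0028]
 [-0.0206  0.9998  0.0024]
 [ 0.0029 -0.0024  1.    ]] [ 0.6054 -0.061   0.1874]
scene upper 428 ((664.5135498046875, 17.349143981933594), (39.13785934448242, 76.4168472290039), 88.18144226074219)
  lower 457 ((691.3075561523438, -61.96879577636719), (38.99869918823242, 82.27545928955078), 87.27466583251953) rim z 0.20213131802858314
  hook 53 [[0.6554, -0.074, 0.2539], [0.6604, -0.0637, 0.2662], [0.6649, -0.0502, 0.2831]]
top upper 307 ((662.2316284179688, 16.174760818481445), (37.04021072387695, 72.89952850341797), 87.5285873413086)
  lower 326 ((689.467529296875, -61.89778518676758), (37.67609405517578, 75.88494110107422), 89.30748748779297) rim z 0.2042937296395369
  hook 44 [[0.6549, -0.0756, 0.2539], [0.6574, -0.0634, 0.2719], [0.6598, -0.0494, 0.2848]]
```

View pics/s8.png

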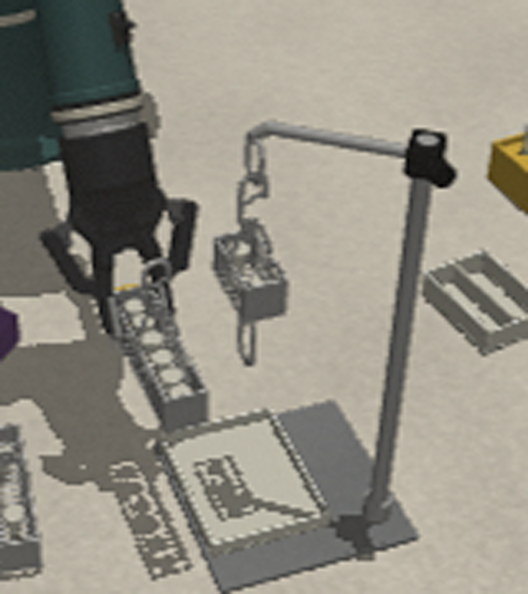

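The view shows the held basket at scene (275,240), left of the link at (304,238), with both level and parallel within about 2°. Next I descend 90 mm and shift 5 mm in +x, still clear in y.

```bash

python3 -m handwheel '[[0.003,0.005,0,0,0,0,0],[0.007,0.0145,0,0,0,0,0],[0.009,0.018,0,0,0,0,0],[0.009,0.018,0,0,0,0,0],[0.008,0.016,0,0,0,0,0],[0.005,0.0092,0,0,0,0,0],[0,0,0,0,0,0,0],[0,0,0,0,0,0,0]]'
python3 - <<'E'
from h import *
st(); B,g=bframe(); print(B,g); rel()
c=cam("scene"); save(c,"s9.png",(250,150,350,270),5)
w=cloud(c)
m=(w[...,2]>0.15)&(w[...,2]<0.2)&(abs(w[...,0]-.665)<.025)&(abs(w[...,1]-.0165)<.012)
P=w[m];print("link",len(P),np.percentile(P,[0,50,100],axis=0)); b=P[P[:,2]<.163];print(b)
E
```

```text
time: 12.92
tool_pos: [0.6207, -0.0609, 0.0815]
tcp_rot: [0.539, 1.923, -1.938]
wrist_force: [-0.1, -0.7, -1.6]
width: 0.413
{'time': 12.925, 'q': [-0.1822, 0.0581, 2.2484, 0.2538, 0.3226, 1.1871], 'joint_vel': [0.0013, -0.0115, -0.0081, 0.0021, -0.0009, -0.0004], 'joint_torque': [0.0221, -34.9919, -31.6732, 0.3577, -2.797, -0.0029], 'tool_pos': [0.6207, -0.0609, 0.0815], 'tcp_rot': [0.5394, 1.9234, -1.9383], 'wrist_force': [-0.0785, -0.725, -1.6485], 'torque': [0.01, 0.5047, -0.0198], 'width': 0.4127}
[[ 0.9998  0.0191 -0.0041]
 [-0.0191  0.9998  0.0027]
 [ 0.0041 -0.0026  1.    ]] [ 0.6113 -0.0607  0.0977]
scene upper 427 ((665.0887451171875, 17.258676528930664), (38.11901092529297, 74.39437103271484), 86.0908203125)
  lower 414 ((697.8526000976562, -62.04016876220703), (37.434200286865234, 83.62483978271484), 87.91751861572266) rim z 0.1130076158784166
  hook 48 [[0.6615, -0.0737, 0.1635], [0.6664, -0.0632, 0.177], [0.6695, -0.0499, 0.194]]
top upper 310 ((662.266357421875, 16.206079483032227), (36.913326263427734, 72.11018371582031), 87.13818359375)
  lower 269 ((694.9570922851562, -62.73252868652344), (36.00086975097656, 77.33147430419922), 86.93247985839844) rim z 0.11541339379911139
  hook 34 [[0.6596, -0.0737, 0.1639], [0.6628, -0.0653, 0.1848], [0.6659, -0.0504, 0.1969]]
link 48 [[0.648  0.0132 0.1512]
 [0.6674 0.017  0.174 ]
 [0.6811 0.0197 0.2   ]]
[[0.6494 0.0173 0.1602]
 [0.6572 0.0168 0.1595]
 [0.6575 0.0197 0.1587]
 [0.6594 0.0159 0.1579]
 [0.6594 0.019  0.1568]
 [0.6566 0.0174 0.1512]
 [0.6638 0.0169 0.1575]
 [0.6646 0.0167 0.1545]
 [0.6702 0.0169 0.1592]
 [0.6765 0.0139 0.1619]
 [0.6783 0.016  0.1627]]
```

View pics/s9.png

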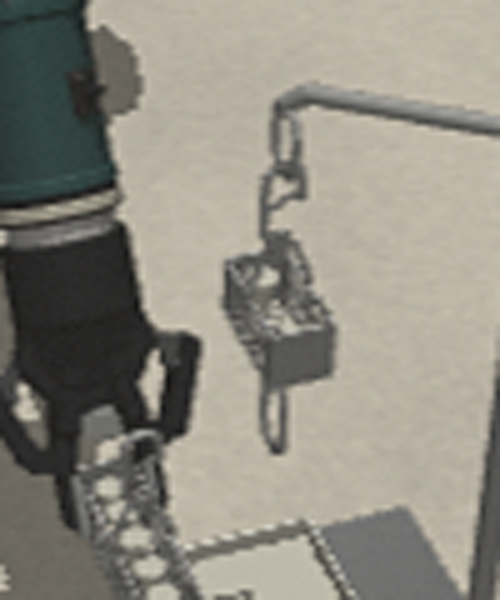

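Seat z ≈0.186 and bar z ≈0.1555, so the bar is at the right mouth height. The remaining move is about 75.5 mm in +y. I'll do it in stages with force checks.

```bash

python3 -m handwheel '[[0.0013,-0.0008,-0.008,0,0,0,0],[0,0,-0.012,0,0,0,0],[0,0,-0.013,0,0,0,0],[0,0,-0.01,0,0,0,0],[0,0,-0.006,0,0,0,0],[0,0,0,0,0,0,0]]'
python3 -m handwheel '[[0,0,-0.003,0,0,0,0],[0,0,-0.004,0,0,0,0],[0,0,-0.004,0,0,0,0],[0,0,-0.004,0,0,0,0],[0,0,0,0,0,0,0]]'
python3 - <<'E'
from h import *
st(); B,g=bframe(); print(g)
c=cam("scene"); save(c,"s10.png",(280,190,340,260),8)
t=cam("top"); save(t,"t10.png",(220,150,300,230),7)
E
```

```text
time: 13.82
tool_pos: [0.6198, -0.0115, 0.0814]
tcp_rot: [0.538, 1.923, -1.938]
wrist_force: [-0.2, -0.2, -0.9]
width: 0.411
time: 14.45
tool_pos: [0.6199, 0.0036, 0.0809]
tcp_rot: [0.538, 1.924, -1.938]
wrist_force: [0.6, 0.7, -1.1]
width: 0.406
{'time': 14.45, 'q': [-0.0391, 0.0513, 2.2567, 0.0272, 0.307, 1.5258], 'joint_vel': [-0.005, -0.0004, 0.0013, 0.007, -0.0006, -0.0079], 'joint_torque': [0.0768, -35.2621, -32.31, -0.001, -3.0916, 0.0772], 'tool_pos': [0.6199, 0.0036, 0.0809], 'tcp_rot': [0.5378, 1.9241, -1.9385], 'wrist_force': [0.6369, 0.6893, -1.1099], 'torque': [0.0467, 0.4605, 0.0093], 'width': 0.4064}
[0.6105 0.0038 0.097 ]
```

View pics/s10.png

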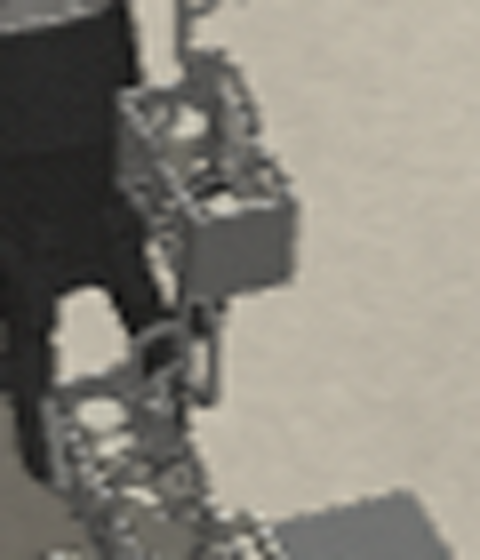

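View pics/t10.png

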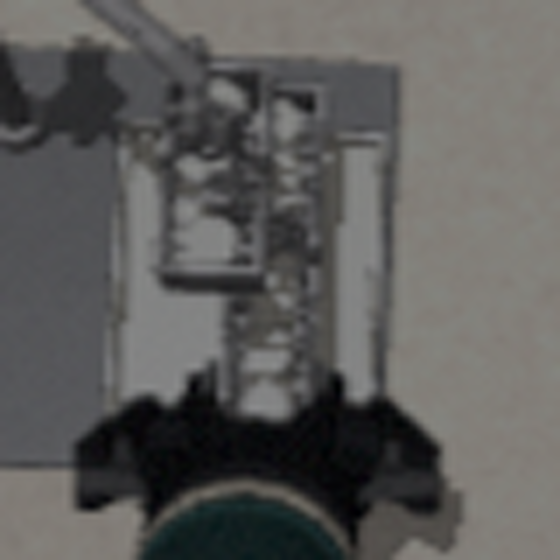

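The nose is at the link plane, with the arch at crop (160,335) and the link at (205,340), and there is no contact force. I'll do the last 11.5 mm gently.

```bash

python3 -m handwheel '[[0,0,-0.003,0,0,0,0],[0,0,-0.003,0,0,0,0],[0,0,-0.003,0,0,0,0],[0,0,-0.0025,0,0,0,0],[0,0,0,0,0,0,0],[0,0,0,0,0,0,0]]'
python3 - <<'E'
from h import *
st(); B,g=bframe(); print(g); rel()
c=cam("scene"); save(c,"s11.png",(280,190,340,260),8)
w=cloud(c);q=(w-g)@B
m=(abs(q[...,0]-.055)<.025)&(abs(q[...,1])<.03)&(q[...,2]>.045)&(q[...,2]<.125)
for v,u in np.argwhere(m): print((int(u),int(v)),(q[v,u]*1000).round(0).astype(int).tolist(),end=' ')
E
```

```text
time: 15.3
tool_pos: [0.6201, 0.0147, 0.0809]
tcp_rot: [0.538, 1.924, -1.939]
wrist_force: [-0.4, 0.5, -1.5]
width: 0.41
{'time': 15.3, 'q': [-0.0138, 0.0524, 2.2557, -0.0155, 0.3069, 1.5888], 'joint_vel': [-0.002, -0.0013, 0.0022, 0.001, -0.0017, 0.0], 'joint_torque': [0.0603, -35.3182, -32.3096, -0.0248, -3.0934, 0.0007], 'tool_pos': [0.6201, 0.0147, 0.0809], 'tcp_rot': [0.5384, 1.9242, -1.9387], 'wrist_force': [-0.4165, 0.4681, -1.4995], 'torque': [-0.0075, 0.5304, -0.0051], 'width': 0.4096}
[0.6107 0.0149 0.097 ]
scene upper 426 ((664.3660888671875, 16.84485626220703), (38.51136779785156, 77.80681610107422), 86.38790130615234)
  lower 419 ((696.6522827148438, 13.428664207458496), (38.98796463012695, 82.32063293457031), 87.40056610107422) rim z 0.11171120158649793
  hook 54 [[0.6492, 0.0011, 0.1629], [0.6655, 0.015, 0.1765], [0.6763, 0.0274, 0.2045]]
top upper 307 ((662.0923461914062, 16.1268310546875), (36.64982986450195, 72.53875732421875), 86.18405151367188)
  lower 117 ((694.6127319335938, 12.181392669677734), (34.80827331542969, 75.47943115234375), 86.57424926757812) rim z 0.
[... 1788 characters left out ...]
238) [59, -9, 69] (302, 238) [57, -5, 66] (303, 238) [49, 2, 57] (304, 238) [54, 2, 61] (306, 238) [66, 3, 71] (307, 238) [70, 4, 74] (300, 239) [55, -10, 62] (301, 239) [58, -8, 64] (304, 239) [56, 1, 60] (305, 239) [59, 3, 61] (306, 239) [69, 2, 70] (307, 239) [69, 5, 69] (300, 240) [55, -10, 58] (301, 240) [55, -7, 57] (305, 240) [63, 2, 61] (306, 240) [70, 1, 68] (300, 241) [56, -10, 56] (301, 241) [56, -7, 54] (302, 241) [51, -2, 49] (303, 241) [53, 0, 50] (304, 241) [51, 4, 47] (305, 241) [55, 6, 49] (300, 242) [54, -9, 50] (301, 242) [57, -8, 52] (303, 242) [55, -1, 48] (304, 242) [57, 2, 49] (305, 242) [57, 5, 48] (306, 242) [56, 8, 46] (301, 243) [56, -7, 47] (302, 243) [57, -5, 48]
```

View pics/s11.png

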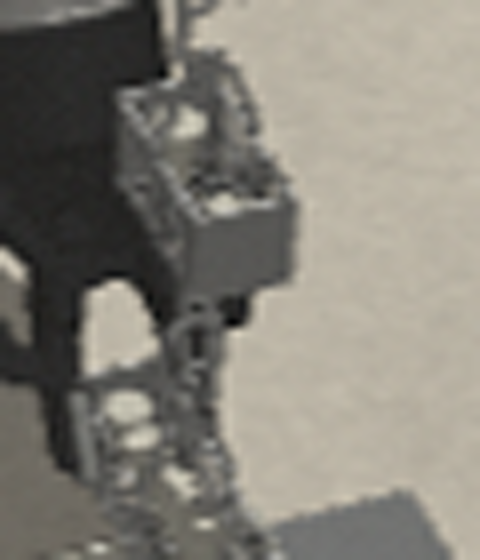

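The nose is through. In basket axes the bar is at y≈2.5, z≈58 mm (seat minus 30.5), the nose is at y≈12 beyond it, and the link sides are at x≈42 and 69 with the hook at 54. Pulling straight down now, in small steps with force checks.

```bash

python3 -m handwheel '[[0.0005,0.0009,0,0,0,0,0],[0.001,0.00175,0,0,0,0,0],[0.001,0.00175,0,0,0,0,0],[0.001,0.00175,0,0,0,0,0],[0.001,0.00175,0,0,0,0,0],[0.0005,0.0009,0,0,0,0,0]]'
python3 -m handwheel '[[0.001,0.00175,0,0,0,0,0],[0.001,0.00175,0,0,0,0,0]]'
python3 -m handwheel '[[0.001,0.00175,0,0,0,0,0],[0.001,0.00175,0,0,0,0,0]]'
python3 -m handwheel '[[0.0005,0.0009,0,0,0,0,0],[0.0005,0.0009,0,0,0,0,0]]'
python3 - <<'E'
from h import *
st(); B,g=bframe(); print(g)
E
```

```text
time: 16.2
tool_pos: [0.6204, 0.0146, 0.0708]
tcp_rot: [0.539, 1.924, -1.938]
wrist_force: [-0.1, -1.1, -0.8]
width: 0.413
time: 16.45
tool_pos: [0.6216, 0.0146, 0.068]
tcp_rot: [0.541, 1.922, -1.937]
wrist_force: [0.2, -0.2, 2.0]
width: 0.414
time: 16.7
tool_pos: [0.6204, 0.0146, 0.0628]
tcp_rot: [0.539, 1.924, -1.938]
wrist_force: [0.4, -0.2, 1.4]
width: 0.41
time: 16.95
tool_pos: [0.6203, 0.0146, 0.0605]
tcp_rot: [0.539, 1.924, -1.939]
wrist_force: [-0.6, 0.1, 1.1]
width: 0.41
{'time': 16.95, 'q': [-0.014, 0.0884, 2.2662, -0.018, 0.2604, 1.5913], 'joint_vel': [0.0001, 0.0156, 0.0016, -0.0004, -0.0196, 0.0006], 'joint_torque': [0.0423, -33.9785, -28.9983, -0.0239, -2.3585, -0.0127], 'tool_pos': [0.6203, 0.0146, 0.0605], 'tcp_rot': [0.5385, 1.9242, -1.9388], 'wrist_force': [-0.6054, 0.0677, 1.0685], 'torque': [-0.0165, 0.0926, -0.0134], 'width': 0.4104}
[0.6109 0.0148 0.0767]
```

The latch resistance appeared (about 3 N) after 13 mm, as expected. I'm at 20 mm now and continuing.

```bash

python3 -m handwheel '[[0.0005,0.0009,0,0,0,0,0],[0.0005,0.0009,0,0,0,0,0],[0.0005,0.0009,0,0,0,0,0],[0.0005,0.0009,0,0,0,0,0],[0,0,0,0,0,0,0]]'
python3 -m handwheel '[[0.0005,0.0009,0,0,0,0,0],[0.0005,0.0009,0,0,0,0,0],[0,0,0,0,0,0,0]]'
python3 -m handwheel '[[0.0005,0.0009,0,0,0,0,0],[0,0,0,0,0,0,0]]'
python3 -m handwheel '[[0.0005,0.0009,0,0,0,0,0],[0,0,0,0,0,0,0]]'
python3 - <<'E'
from h import *
st(); B,g=bframe(); print(g)
E
```

```text
time: 17.58
tool_pos: [0.6191, 0.0146, 0.0552]
tcp_rot: [0.536, 1.926, -1.941]
wrist_force: [-0.6, 0.3, -1.6]
width: 0.41
time: 17.95
tool_pos: [0.6201, 0.0146, 0.0541]
tcp_rot: [0.538, 1.925, -1.939]
wrist_force: [0.6, -0.1, -1.4]
width: 0.414
time: 18.2
tool_pos: [0.6204, 0.0146, 0.0533]
tcp_rot: [0.538, 1.924, -1.939]
wrist_force: [0.6, -0.7, -1.4]
width: 0.409
time: 18.45
tool_pos: [0.6204, 0.0146, 0.0523]
tcp_rot: [0.538, 1.924, -1.939]
wrist_force: [-0.3, 0.2, -2.2]
width: 0.408
{'time': 18.45, 'q': [-0.014, 0.1036, 2.2698, -0.0193, 0.2417, 1.5926], 'joint_vel': [-0.0002, -0.0002, 0.0004, -0.0001, 0.0013, 0.0005], 'joint_torque': [-0.0007, -36.4629, -30.5598, -0.0221, -3.1088, -0.0008], 'tool_pos': [0.6204, 0.0146, 0.0523], 'tcp_rot': [0.5383, 1.9243, -1.9388], 'wrist_force': [-0.2554, 0.2299, -2.2407], 'torque': [0.0268, 0.5072, 0.0335], 'width': 0.4083}
[0.611  0.0148 0.0685]
```

Latch passed and the force fell back to the basket's weight alone. A quick look before tugging.

```bash

python3 - <<'E'
from h import *
B,g=bframe()
c=cam("scene"); save(c,"s12.png",(280,190,340,260),8)
w=cloud(c);q=(w-g)@B
m=(abs(q[...,0]-.055)<.025)&(abs(q[...,1])<.03)&(q[...,2]>.058)&(q[...,2]<.115)
for v,u in np.argwhere(m): print((int(u),int(v)),(q[v,u]*1000).round(0).astype(int).tolist(),end=' ')
E
```

```text
(302, 228) [37, 3, 113] (303, 228) [40, 5, 114] (302, 229) [38, 3, 109] (303, 229) [40, 5, 111] (302, 230) [39, 2, 107] (303, 230) [41, 4, 108] (302, 231) [38, 3, 102] (303, 231) [44, 3, 107] (302, 232) [39, 2, 100] (303, 232) [42, 4, 101] (302, 233) [39, 2, 96] (303, 233) [41, 5, 97] (303, 234) [44, 4, 96] (303, 235) [45, 3, 93] (306, 235) [69, 1, 114] (307, 235) [68, 4, 112] (303, 236) [46, 3, 90] (304, 236) [51, 4, 94] (306, 236) [67, 2, 109] (307, 236) [71, 3, 111] (302, 237) [53, -4, 95] (303, 237) [53, 0, 94] (304, 237) [53, 3, 93] (305, 237) [56, 4, 94] (306, 237) [66, 3, 103] (307, 237) [68, 5, 105] (301, 238) [54, -7, 93] (302, 238) [55, -4, 93] (303, 238) [61, -4, 97] (304, 238) [55, 2, 90] (305, 238) [54, 5, 89] (306, 238) [67, 2, 101] (307, 238) [68, 5, 101] (300, 239) [55, -10, 91] (301, 239) [58, -9, 93] (302, 239) [57, -5, 91] (304, 239) [52, 3, 84] (305, 239) [59, 3, 90] (306, 239) [66, 3, 96] (307, 239) [65, 6, 94] (300, 240) [57, -11, 89] (301, 240) [58, -8, 89] (305, 240) [62, 2, 89] (306, 240) [65, 3, 92] (307, 240) [55, 11, 81] (300, 241) [58, -11, 87] (301, 241) [57, -8, 84] (306, 241) [54, 9, 76] (307, 241) [57, 10, 79] (300, 242) [57, -11, 82] (301, 242) [55, -7, 79] (304, 242) [52, 4, 73] (305, 242) [56, 5, 75] (306, 242) [56, 8, 74] (307, 242) [54, 12, 72] (300, 243) [57, -10, 78] (303, 243) [54, 0, 72] (304, 243) [54, 3, 71] (307, 243) [57, 11, 71] (299, 244) [49, -10, 67] (300, 244) [57, -11, 74] (301, 244) [51, -5, 67] (302, 244) [55, -3, 70] (303, 244) [56, -1, 70] (299, 245) [52, -11, 67] (300, 245) [57, -10, 70] (301, 245) [56, -7, 69] (299, 246) [53, -12, 64] (300, 246) [57, -10, 67] (301, 246) [57, -7, 66] (300, 247) [58, -10, 64] (301, 247) [58, -8, 63]
```

View pics/s12.png

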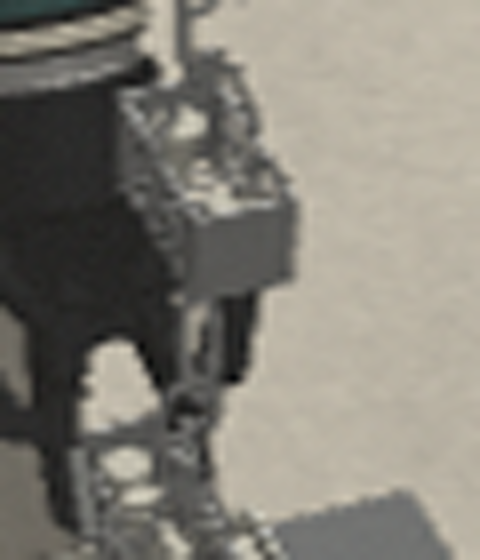

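In the hook: the bar is at z≈87, the nose outside it at y≈11, and the latch is back across the mouth from (-5,67) to (5,75). Now a stepwise tug.

```bash

python3 -m handwheel '[[0.00025,0.00043,0,0,0,0,0],[0,0,0,0,0,0,0]]'
python3 -m handwheel '[[0.00025,0.00043,0,0,0,0,0],[0,0,0,0,0,0,0]]'
python3 -m handwheel '[[0.00025,0.00043,0,0,0,0,0],[0,0,0,0,0,0,0]]'
python3 -m handwheel '[[0.00025,0.00043,0,0,0,0,0],[0,0,0,0,0,0,0]]'
```

```text
time: 18.75
tool_pos: [0.6204, 0.0146, 0.0518]
tcp_rot: [0.538, 1.924, -1.939]
wrist_force: [-0.0, -0.7, -2.9]
width: 0.41
time: 19.0
tool_pos: [0.6204, 0.0146, 0.0513]
tcp_rot: [0.538, 1.924, -1.939]
wrist_force: [-0.5, 0.9, -1.3]
width: 0.409
time: 19.25
tool_pos: [0.6207, 0.0146, 0.0511]
tcp_rot: [0.539, 1.924, -1.938]
wrist_force: [-0.7, -1.0, -1.7]
width: 0.411
time: 19.5
tool_pos: [0.6209, 0.0146, 0.0508]
tcp_rot: [0.539, 1.924, -1.938]
wrist_force: [-0.2, -0.1, -0.1]
width: 0.411
```

```bash

python3 -m handwheel '[[0.00025,0.00043,0,0,0,0,0],[0,0,0,0,0,0,0]]'
python3 -m handwheel '[[0.00025,0.00043,0,0,0,0,0],[0,0,0,0,0,0,0]]'
python3 - <<'E'
from h import *
st()
E
```

```text
time: 19.75
tool_pos: [0.6211, 0.0146, 0.0506]
tcp_rot: [0.54, 1.923, -1.938]
wrist_force: [0.5, 0.1, 2.5]
width: 0.408
time: 20.0
tool_pos: [0.6214, 0.0146, 0.0503]
tcp_rot: [0.54, 1.923, -1.937]
wrist_force: [-0.4, -0.3, 3.3]
width: 0.413
{'time': 20.0, 'q': [-0.014, 0.1086, 2.2702, -0.0198, 0.234, 1.5932], 'joint_vel': [0.0021, 0.0002, 0.0001, 0.001, 0.0005, 0.0013], 'joint_torque': [0.007, -33.0552, -27.1403, -0.0219, -1.9635, -0.0076], 'tool_pos': [0.6214, 0.0146, 0.0503], 'tcp_rot': [0.5403, 1.9229, -1.9375], 'wrist_force': [-0.4153, -0.3065, 3.2967], 'torque': [0.0071, -0.2344, -0.0076], 'width': 0.4127}
```

```bash

python3 -m handwheel '[[0.00025,0.00043,0,0,0,0,0],[0.00025,0.00043,0,0,0,0,0],[0,0,0,0,0,0,0]]'
python3 -m handwheel '[[0.00025,0.00043,0,0,0,0,0],[0,0,0,0,0,0,0]]'
python3 -m handwheel '[[0.00025,0.00043,0,0,0,0,0],[0,0,0,0,0,0,0]]'
```

```text
time: 20.38
tool_pos: [0.622, 0.0146, 0.0499]
tcp_rot: [0.542, 1.922, -1.937]
wrist_force: [0.3, -0.2, 5.3]
width: 0.406
time: 20.62
tool_pos: [0.6225, 0.0146, 0.0498]
tcp_rot: [0.542, 1.921, -1.936]
wrist_force: [-0.4, -0.7, 6.2]
width: 0.408
time: 20.88
tool_pos: [0.6228, 0.0146, 0.0497]
tcp_rot: [0.543, 1.921, -1.935]
wrist_force: [-0.2, 0.7, 6.7]
width: 0.413
```

```bash

python3 -m handwheel '[[0.00025,0.00043,0,0,0,0,0],[0,0,0,0,0,0,0]]'
python3 -m handwheel '[[0.00025,0.00043,0,0,0,0,0],[0,0,0,0,0,0,0]]'
python3 - <<'E'
from h import *
st()
E
```

```text
time: 21.12
tool_pos: [0.6232, 0.0146, 0.0496]
tcp_rot: [0.544, 1.92, -1.935]
wrist_force: [-0.7, 0.0, 8.5]
width: 0.411
time: 21.38
tool_pos: [0.6236, 0.0145, 0.0495]
tcp_rot: [0.545, 1.92, -1.934]
wrist_force: [-1.2, 0.1, 8.8]
width: 0.416
{'time': 21.375, 'q': [-0.0141, 0.1131, 2.2695, -0.0203, 0.2252, 1.5937], 'joint_vel': [-0.0008, -0.0007, -0.0004, -0.0001, 0.0007, 0.001], 'joint_torque': [0.0046, -29.6393, -23.8851, -0.0185, -0.831, -0.0104], 'tool_pos': [0.6236, 0.0145, 0.0495], 'tcp_rot': [0.5447, 1.9198, -1.9343], 'wrist_force': [-1.2313, 0.0552, 8.8078], 'torque': [0.0036, -0.9018, 0.0582], 'width': 0.4157}
```

Load about 10.5 N (8.8 plus the 1.7 weight offset). One more step to about 12 N, then hold for about 1.2 s.

```bash

python3 -m handwheel '[[0.00025,0.00043,0,0,0,0,0],[0,0,0,0,0,0,0],[0,0,0,0,0,0,0],[0,0,0,0,0,0,0]]'
python3 -m handwheel '[[0,0,0,0,0,0,0],[0,0,0,0,0,0,0],[0,0,0,0,0,0,0],[0,0,0,0,0,0,0],[0,0,0,0,0,0,0],[0,0,0,0,0,0,0],[0,0,0,0,0,0,0]]'
python3 - <<'E'
from h import *
st(); B,g=bframe(); rel()
c=cam("scene"); save(c,"s13.png",(280,190,340,260),8); t=cam("top"); save(t,"t13.png",(210,110,310,250),4)
w=cloud(c);q=(w-g)@B
m=(abs(q[...,0]-.055)<.012)&(abs(q[...,1])<.03)&(q[...,2]>.06)&(q[...,2]<.105)
for v,u in np.argwhere(m): print((int(u),int(v)),(q[v,u]*1000).round(0).astype(int).tolist(),end=' ')
E
```

```text
time: 21.88
tool_pos: [0.624, 0.0145, 0.0494]
tcp_rot: [0.546, 1.919, -1.934]
wrist_force: [-1.3, 0.6, 9.9]
width: 0.408
time: 22.75
tool_pos: [0.624, 0.0146, 0.0494]
tcp_rot: [0.545, 1.919, -1.934]
wrist_force: [0.2, 0.3, 9.2]
width: 0.411
{'time': 22.75, 'q': [-0.014, 0.1137, 2.2694, -0.0204, 0.2238, 1.5938], 'joint_vel': [0.0025, 0.0001, 0.0003, -0.0008, -0.0007, -0.0001], 'joint_torque': [0.0058, -29.2045, -23.4512, -0.0187, -0.6731, -0.012], 'tool_pos': [0.624, 0.0146, 0.0494], 'tcp_rot': [0.5454, 1.9192, -1.9337], 'wrist_force': [0.242, 0.2885, 9.2402], 'torque': [-0.0073, -1.0164, -0.0301], 'width': 0.4109}
scene upper 425 ((665.2230834960938, 16.8187198638916), (38.624900817871094, 76.98623657226562), 88.33439636230469)
  lower 403 ((700.5595092773438, 13.070985794067383), (37.412017822265625, 82.08112335205078), 88.11259460449219) rim z 0.08182681371754716
  hook 61 [[0.6516, 0.0017, 0.1322], [0.6681, 0.0148, 0.1554], [0.6801, 0.0234, 0.1751]]
top upper 297 ((662.9754028320312, 15.999996185302734), (36.79221725463867, 72.01651000976562), 86.7090072631836)
  lower 122 ((698.2
[... 750 characters left out ...]
 (300, 242) [52, -10, 82] (301, 242) [56, -8, 85] (307, 242) [57, 9, 80] (300, 243) [54, -11, 80] (301, 243) [54, -7, 79] (305, 243) [57, 3, 78] (306, 243) [52, 9, 72] (307, 243) [57, 10, 76] (300, 244) [57, -12, 80] (301, 244) [55, -8, 76] (303, 244) [52, 0, 72] (304, 244) [51, 3, 70] (305, 244) [55, 4, 73] (307, 244) [54, 11, 70] (299, 245) [49, -11, 69] (300, 245) [54, -10, 73] (301, 245) [55, -8, 72] (302, 245) [53, -4, 70] (303, 245) [58, -3, 74] (299, 246) [51, -12, 67] (300, 246) [55, -11, 70] (301, 246) [55, -7, 69] (302, 246) [54, -4, 67] (299, 247) [53, -12, 65] (300, 247) [58, -12, 69] (301, 247) [56, -8, 66] (302, 247) [57, -5, 67] (300, 248) [57, -11, 64] (301, 248) [57, -8, 63]
```

View pics/s13.png

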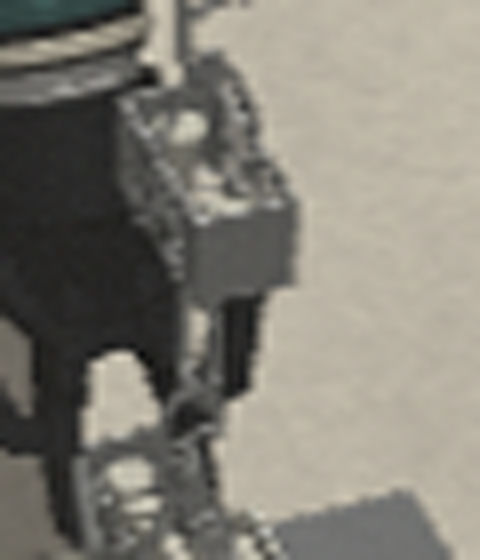

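The catch holds with the latch visible shut, at about 11.3 N. One more half-millimetre step for a clean 12 N second, then I unload.

```bash

python3 -m handwheel '[[0.00025,0.00043,0,0,0,0,0],[0,0,0,0,0,0,0],[0,0,0,0,0,0,0],[0,0,0,0,0,0,0],[0,0,0,0,0,0,0]]'
python3 -m handwheel '[[0,0,0,0,0,0,0],[0,0,0,0,0,0,0],[0,0,0,0,0,0,0],[0,0,0,0,0,0,0],[0,0,0,0,0,0,0]]'
python3 -m handwheel '[[-0.0005,-0.00086,0,0,0,0,0],[-0.0005,-0.00086,0,0,0,0,0],[-0.0003,-0.0005,0,0,0,0,0],[0,0,0,0,0,0,0],[0,0,0,0,0,0,0]]'
```

```text
time: 23.58
tool_pos: [0.6244, 0.0146, 0.0492]
tcp_rot: [0.546, 1.919, -1.933]
wrist_force: [-0.4, -0.5, 10.4]
width: 0.411
time: 24.2
tool_pos: [0.6244, 0.0146, 0.0493]
tcp_rot: [0.546, 1.919, -1.933]
wrist_force: [0.1, 0.4, 9.4]
width: 0.41
time: 24.82
tool_pos: [0.6223, 0.0146, 0.0498]
tcp_rot: [0.542, 1.922, -1.936]
wrist_force: [0.8, 0.2, 6.5]
width: 0.411
```

```bash

python3 -m handwheel '[[-0.0005,-0.00086,0,0,0,0,0],[-0.0005,-0.00086,0,0,0,0,0],[0,0,0,0,0,0,0],[0,0,0,0,0,0,0]]'
python3 - <<'E'
from h import *
st()
E
```

```text
time: 25.32
tool_pos: [0.6206, 0.0146, 0.0501]
tcp_rot: [0.539, 1.924, -1.938]
wrist_force: [0.3, 0.5, 4.0]
width: 0.408
{'time': 25.325, 'q': [-0.014, 0.1079, 2.2707, -0.0197, 0.2358, 1.5931], 'joint_vel': [-0.0001, 0.001, 0.0006, 0.0014, -0.001, 0.0002], 'joint_torque': [0.0118, -32.2838, -26.4547, -0.0214, -1.6963, -0.0091], 'tool_pos': [0.6206, 0.0146, 0.0501], 'tcp_rot': [0.539, 1.9239, -1.9385], 'wrist_force': [0.2861, 0.4907, 4.0354], 'torque': [0.0191, -0.3177, -0.064], 'width': 0.408}
```

```bash

python3 -m handwheel '[[-0.0005,-0.00086,0,0,0,0,0],[-0.0003,-0.0005,0,0,0,0,0],[0,0,0,0,0,0,0],[0,0,0,0,0,0,0]]'
python3 -m handwheel '[[-0.00025,-0.00043,0,0,0,0,0],[0,0,0,0,0,0,0],[0,0,0,0,0,0,0]]'
python3 - <<'E'
from h import *
st(); rel()
E
```

```text
time: 25.82
tool_pos: [0.6196, 0.0146, 0.0507]
tcp_rot: [0.537, 1.925, -1.94]
wrist_force: [-0.2, 0.1, 1.0]
width: 0.411
time: 26.2
tool_pos: [0.6197, 0.0146, 0.0513]
tcp_rot: [0.537, 1.925, -1.94]
wrist_force: [0.2, 0.3, -2.1]
width: 0.414
{'time': 26.2, 'q': [-0.014, 0.1045, 2.2705, -0.0193, 0.2415, 1.5927], 'joint_vel': [-0.0007, -0.0004, -0.0021, -0.0006, -0.0028, -0.0007], 'joint_torque': [-0.0028, -36.4663, -30.4696, -0.0215, -3.0867, -0.001], 'tool_pos': [0.6197, 0.0146, 0.0513], 'tcp_rot': [0.5371, 1.9252, -1.9398], 'wrist_force': [0.213, 0.2502, -2.1402], 'torque': [-0.0374, 0.4805, -0.0014], 'width': 0.4136}
scene upper 421 ((664.2753295898438, 16.932151794433594), (37.912353515625, 76.30181884765625), 86.45960998535156)
  lower 400 ((696.9878540039062, 13.007182121276855), (37.85049057006836, 82.07634735107422), 87.22665405273438) rim z 0.08269612385482283
  hook 55 [[0.65, 0.0021, 0.1333], [0.6644, 0.0159, 0.1563], [0.675, 0.0251, 0.1744]]
top upper 314 ((661.8916015625, 16.020519256591797), (36.964996337890625, 72.87712860107422), 87.01673889160156)
  lower 126 ((694.3591918945312, 11.601856231689453), (35.00788116455078, 78.5723876953125), 87.35704040527344) rim z 0.0841265474744301
  hook 13 [[0.6588, 0.0016, 0.1376], [0.6639, 0.0122, 0.1569], [0.6716, 0.0164, 0.1646]]
```

```bash

python3 -m handwheel '[[0.00015,0.00026,0,0,0,0,0],[0,0,0,0,0,0,0],[0,0,0,0,0,0,0]]' 
python3 -m handwheel '[[0,0,0,0,0,0,0.45],[0,0,0,0,0,0,0.5],[0,0,0,0,0,0,0.55],[0,0,0,0,0,0,0.55],[0,0,0,0,0,0,0.55],[0,0,0,0,0,0,0.55]]' 
python3 - <<'E'
from h import *
st(); c=cam("scene"); save(c,"s14.png",(240,150,360,290),4.2); t=cam("top"); save(t,"t14.png",(210,110,310,250),4)
E
```

```text
time: 26.68
tool_pos: [0.6204, 0.0146, 0.0517]
tcp_rot: [0.538, 1.924, -1.939]
wrist_force: [0.2, 0.6, -2.0]
width: 0.407
time: 27.42
tool_pos: [0.6205, 0.0146, 0.0518]
tcp_rot: [0.539, 1.924, -1.939]
wrist_force: [-0.3, -1.7, 0.1]
width: 0.552
{'time': 27.425, 'q': [-0.014, 0.1047, 2.27, -0.0194, 0.2402, 1.5927], 'joint_vel': [-0.0009, 0.001, -0.0008, -0.0001, 0.0015, -0.0008], 'joint_torque': [-0.0013, -35.2398, -29.3334, -0.017, -2.6834, 0.0001], 'tool_pos': [0.6205, 0.0146, 0.0518], 'tcp_rot': [0.5386, 1.9241, -1.9387], 'wrist_force': [-0.269, -1.6536, 0.1311], 'torque': [-0.0066, 0.2572, 0.0103], 'width': 0.5522}
```

View pics/s14.png

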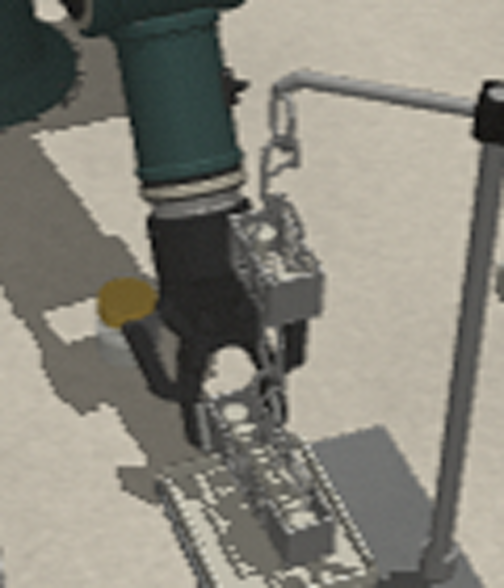

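View pics/t14.png

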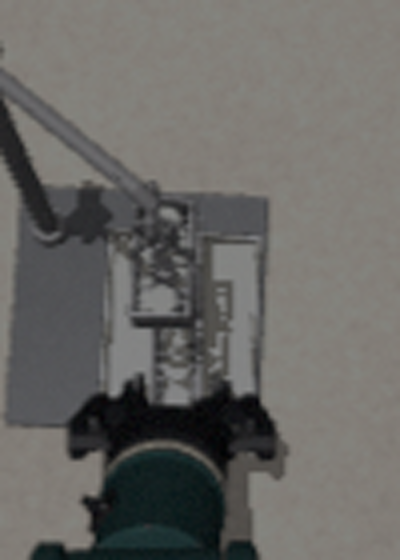

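The lower basket hangs under the link and nothing has slipped. I'll open fully and retreat along the tool axis.

```bash

python3 -m handwheel '[[0,0,0,0,0,0,0.75],[0,0,0,0,0,0,1],[0,0,0,0,0,0,1],[0,0,0,0,0,0,1],[0,0,0,0,0,0,1]]' 
python3 - <<'E'
from h import *
s=st(); B,g=bframe()
c=cam("scene"); w=cloud(c); q=(w-g)@B
save(c,"s15.png",(240,150,360,290),4.2)
P=w[(q[...,0]>.035)&(q[...,0]<.15)&(abs(q[...,1])<.03)&(abs(q[...,2])<.03)]
print(len(P),yawof(P))
E
```

```text
time: 28.15
tool_pos: [0.6205, 0.0146, 0.0518]
tcp_rot: [0.539, 1.924, -1.939]
wrist_force: [-0.5, 0.2, 0.1]
width: 1.001
{'time': 28.15, 'q': [-0.014, 0.1047, 2.27, -0.0194, 0.2402, 1.5927], 'joint_vel': [-0.0002, -0.0006, -0.0003, -0.0011, 0.0001, -0.0014], 'joint_torque': [-0.0004, -35.2192, -29.3136, -0.0169, -2.6763, 0.0001], 'tool_pos': [0.6205, 0.0146, 0.0518], 'tcp_rot': [0.5386, 1.9241, -1.9387], 'wrist_force': [-0.547, 0.2051, 0.1084], 'torque': [0.0424, 0.2447, -0.063], 'width': 1.0013}
444 ((692.400390625, 17.616191864013672), (38.61653518676758, 92.40457153320312), 88.67713165283203)
```

View pics/s15.png

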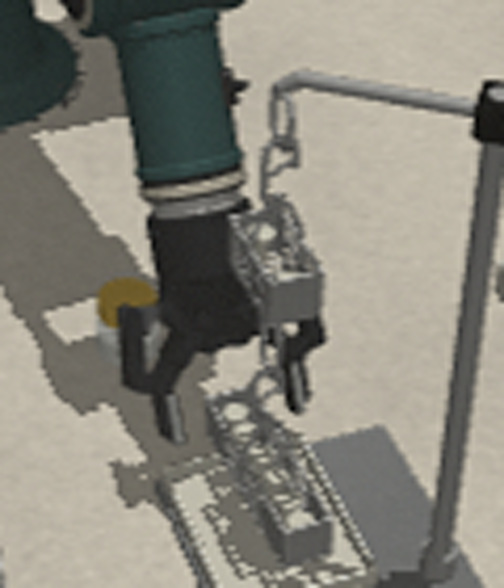

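```bash

python3 -m handwheel '[[0,-0.008,0,0,0,0,1],[0,-0.015,0,0,0,0,1],[0,-0.025,0,0,0,0,1],[0,-0.03,0,0,0,0,1],[0,-0.03,0,0,0,0,1],[0,-0.03,0,0,0,0,1],[0,-0.015,0,0,0,0,1],[0,0,0,0,0,0,1]]' 
python3 -m handwheel '[[0,0,0,0,0,0,1],[0,0,0,0,0,0,1],[0,0,0,0,0,0,1],[0,0,0,0,0,0,1],[0,0,0,0,0,0,1],[0,0,0,0,0,0,1],[0,0,0,0,0,0,1],[0,0,0,0,0,0,1]]' 
cat >> h.py <<'E'
def hang():
    for n in ("scene","top"):
        k=cam(n);w=cloud(k)
        X=(abs(w[...,1]-.0165)<.04)
        U=w[X&(abs(w[...,0]-.663)<.05)&(w[...,2]>.222)&(w[...,2]<.274)]
        L=w[X&(abs(w[...,0]-.663)<.085)&(w[...,2]>.034)&(w[...,2]<.1)]
        print(n,"U",len(U),yawof(U),U[:,2].min().round(4),U[:,2].max().round(4))
        print("  L",len(L),yawof(L),L[:,2].min().round(4),L[:,2].max().round(4))
        rim=[]
        for a in np.arange(.6,.73,.01):
            s=L[(L[:,0]>a)&(L[:,0]<a+.01)&(L[:,2]<.092)]
            if len(s)>4: rim.append((a,np.percentile(s[:,2],90)))
        f=np.polyfit(*np.array(rim).T,1); print("  lower pitch rad",f[0])
E
python3 - <<'E'
from h import *
st(); hang(); c=cam("scene"); save(c,"s16.png",(240,150,360,290),4.2)
E
```

```text
time: 29.2
tool_pos: [0.5441, 0.0164, 0.186]
tcp_rot: [0.542, 1.922, -1.936]
wrist_force: [0.3, 1.7, 0.2]
width: 1.0
time: 30.2
tool_pos: [0.5436, 0.0164, 0.1841]
tcp_rot: [0.539, 1.924, -1.939]
wrist_force: [-0.3, 0.4, 0.4]
width: 0.999
{'time': 30.2, 'q': [-0.0121, -0.2643, 2.3124, -0.0104, 0.5666, 1.5843], 'joint_vel': [-0.0015, 0.001, 0.0022, 0.0009, -0.0004, -0.0001], 'joint_torque': [-0.0017, -22.0536, -36.8151, -0.0263, -2.6777, 0.0001], 'tool_pos': [0.5436, 0.0164, 0.1841], 'tcp_rot': [0.5386, 1.9241, -1.9387], 'wrist_force': [-0.2648, 0.4173, 0.3607], 'torque': [0.009, 0.2457, 0.0045], 'width': 0.9994}
scene U 422 ((663.189697265625, 17.453678131103516), (37.415245056152344, 77.27555084228516), 86.93788146972656) 0.227 0.2731
  L 634 ((665.8590087890625, 18.364238739013672), (39.13740158081055, 143.8149871826172), 88.75690460205078) 0.0434 0.0988
  lower pitch rad 0.03316815561151691
top U 309 ((661.9503173828125, 16.21498680114746), (36.89168930053711, 73.64984893798828), 86.70580291748047) 0.2232 0.2734
  L 369 ((663.1626586914062, 16.324748992919922), (36.61445999145508, 140.17587280273438), 88.87799072265625) 0.0386 0.0973
  lower pitch rad 0.007780958571146604
```

View pics/s16.png

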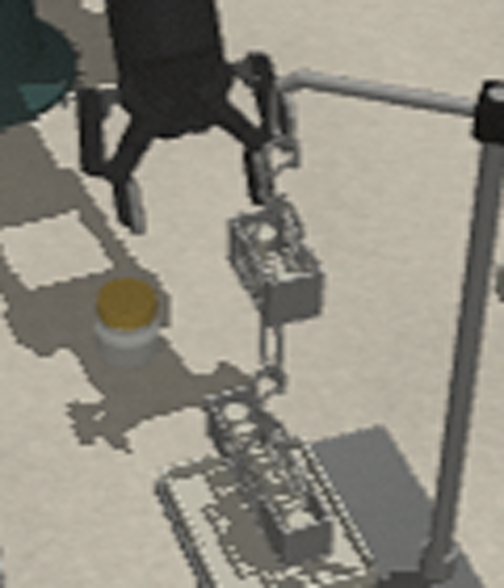

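Both baskets hang, the link's bar is in the hook at crop (268,380), and the hand is clear. I'll back off a little more, let everything settle, and check motion and bystanders.

```bash

python3 -m handwheel '[[0,-0.02,0,0,0,0,1],[0,-0.03,0,0,0,0,1],[0,-0.02,0,0,0,0,1],[0,0,0,0,0,0,1],[0,0,0,0,0,0,1],[0,0,0,0,0,0,1],[0,0,0,0,0,0,1],[0,0,0,0,0,0,1]]' 
python3 -m handwheel '[[0,0,0,0,0,0,1],[0,0,0,0,0,0,1],[0,0,0,0,0,0,1],[0,0,0,0,0,0,1],[0,0,0,0,0,0,1],[0,0,0,0,0,0,1],[0,0,0,0,0,0,1],[0,0,0,0,0,0,1]]' 
python3 - <<'E'
from h import *
hang()
c=cam("scene"); a=c["image"].astype(int); save(c,"s17.png"); t=cam("top"); save(t,"t17.png")
w=cloud(c)
m=(abs(w[...,0]-.663)<.02)&(abs(w[...,1]-.0165)<.018)&(w[...,2]>.125)&(w[...,2]<.178)
for v,u in np.argwhere(m): print((int(u),int(v)),(w[v,u]*1000).round(0).astype(int).tolist(),end=' ')
import time
ims=[]
for i in range(4): ims.append(cam("scene")["image"].astype(int))
print("\nmotion diff hang area", [np.abs(x[160:300,280:345]-a[160:300,280:345]).mean().round(2) for x in ims], "bg",[np.abs(x[320:400,220:300]-a[320:400,220:300]).mean().round(2) for x in ims])
o=cv2.imread("pics/top0.png").astype(int);n=cv2.imread("pics/t17.png").astype(int)
d=(np.abs(o-n).max(2)>40).astype(np.uint8); cnt,_,s,_=cv2.connectedComponentsWithStats(d)[0:4]
print([r.tolist() for r in s[1:] if r[4]>25])
E
```

```text
time: 31.35
tool_pos: [0.5083, 0.0172, 0.2439]
tcp_rot: [0.538, 1.925, -1.939]
wrist_force: [-0.5, -0.4, 0.7]
width: 0.998
time: 32.35
tool_pos: [0.5084, 0.0172, 0.2445]
tcp_rot: [0.539, 1.924, -1.939]
wrist_force: [0.5, 0.0, -0.7]
width: 1.004
scene U 420 ((663.9170532226562, 17.202293395996094), (38.13780975341797, 74.45922088623047), 87.70213317871094) 0.2276 0.273
  L 633 ((665.4989624023438, 17.804931640625), (38.114864349365234, 145.02256774902344), 88.35770416259766) 0.0417 0.0992
  lower pitch rad 0.029922522639584583
top U 308 ((661.8289794921875, 16.055999755859375), (37.126617431640625, 72.71187591552734), 87.56251525878906) 0.2244 0.2738
  L 368 ((663.4142456054688, 16.4291934967041), (36.62351608276367, 140.44754028320312), 88.76810455322266) 0.0363 0.0995
  lower pitch rad 0.027474002738075747
(302, 230) [650, 16, 176] (303, 230) [650, 20, 174] (302, 231) [649, 17, 171] (303, 231) [650, 20, 171] (302, 232) [648, 18, 166] (303, 232) [651, 19, 168] (302, 233) [650, 17, 164] (303, 233) [653, 18, 167] (302, 234) [650, 17, 160] (303, 234) [653, 19, 163] (302, 235) [653, 16, 
[... 1080 characters left out ...]
139] (302, 244) [667, 10, 140] (303, 244) [665, 14, 137] (299, 245) [661, 4, 133] (300, 245) [666, 4, 137] (301, 245) [666, 7, 137] (302, 245) [665, 11, 134] (299, 246) [664, 3, 132] (300, 246) [667, 4, 134] (301, 246) [667, 7, 133] (302, 246) [666, 11, 131] (300, 247) [669, 3, 133] (301, 247) [666, 8, 128] (300, 248) [666, 5, 126] 
motion diff hang area [np.float64(1.16), np.float64(1.19), np.float64(1.21), np.float64(1.24)] bg [np.float64(0.96), np.float64(0.95), np.float64(0.95), np.float64(0.97)]
[[259, 171, 4, 9, 30], [248, 192, 6, 12, 35], [368, 198, 24, 50, 497], [248, 206, 14, 10, 44], [192, 240, 99, 180, 10133], [9, 333, 186, 87, 6304], [208, 389, 41, 19, 513], [289, 401, 9, 9, 37]]
```

View pics/s17.png

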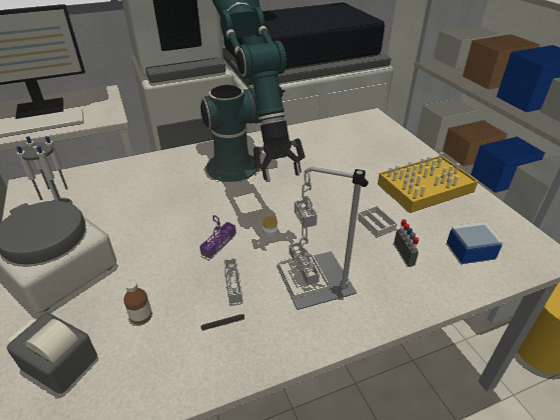

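Everything is still. The latch runs slantwise across the mouth from (y 11, z 131) to (y 21, z 141) mm, so it is shut. The lower tray is pitched about 0.03 rad, and the bystanders look unmoved. Handing in.

```bash
python3 - <<'E'
from h import *
print(workorder.finish_job()); st()
E
```

```text
the job is handed in; nothing more can be done
None
the job is handed in; nothing more can be done
```

The snap-hook basket now hangs from the link under the upper basket with its latch shut. I handed the job in after about 32.5 s of the 64 s allowed; no verdict is reported.

- **Pick-up:** I gripped the lower basket at its near end with the tool tilted 30°. On the way down joint 6 read -2.551 against a rounded limit of -2.55. I backed off at once and made a half turn about the tool, which gives the same grasp with plenty of range.
- **Clipping:** I passed the nose through the link and pulled straight down. The latch resisted with about 3 to 4 N after 13 mm, then the force dropped away once the bar was past it.
- **Tug:** I worked the load up in half-millimetre steps. It stayed at about 11 to 12 N for more than 2 s, taken from the wrist force plus the basket's weight. The highest reading was about 12.1 N.
- **Last checks:**
  - The bar is in the hook and the latch lies across the mouth.
  - The seat is about 92 mm below upper_center.
  - The lower tray is about 0.03 rad off level.
  - Four frames over about 0.2 s show no motion beyond image noise.
  - The hand is clear of everything.
  - I saw no bystander moved in the pictures. The pot was partly behind the hand in the last top view, but the scene view shows it in place.
- **Disagreements:** The two cameras differ by about 2 to 3 mm in x. I handled that by measuring the two baskets against each other within the same camera. The held basket also read about 2° off the tool's yaw, which I corrected by aligning the baskets in the pictures.

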